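# Lift the rinsed carrier out of its well with the rod and hold it tipped to drip off

## Task

Take the lifting rod by its handle, push it through both eyelets of the small steel carrier until it comes out beyond the far one, and draw the carrier on it out of the white well. Raise the carrier until its bottom is about 20 cm above the trolley top, tip it about 30 degrees with the far end up so that it can drip off, and finish like that: still holding the rod by its handle, the carrier hanging still on the rod and touching nothing else. Leave the bottle, the tape roll and the gauze packet where they are.

Things in the scene. Friction and masses are not known exactly. Their poses are not given: they have to be found in the camera images.
- lift_rod: Loose lifting rod, 0.1 kg, lying left of the well: grey block handle 60 x 18 x 28 mm high, steel stop flange (27 mm dia, 5 mm thick) on its front, then a steel rod of 8 mm dia with round end. Origin: centre of the handle's underside; +x along the rod to its tip (away from the robot), z up. Rod axis 14 mm above the underside; flange front at x = 35 mm, tip at x = 130 mm.
- rod_tip (a point): Tip of the rod, on its axis, 130 mm ahead of the handle's centre and 14 mm above its underside.
- carrier: Loose empty steel basket 78 x 50 mm, walls 33 mm high, 0.12 kg, in the well. Origin: centre of its underside; z up, +x to its far end. At x = -35 and +35 mm upright eyelet plates, 5 mm thick, 103 mm high, top 36 mm wide, each with a 16 mm round hole 85 mm above the underside. A rod through both runs along x; the carrier hangs below it and can swing about it.
- eyelet_near (a point): Centre of the hole in the eyelet plate nearer the robot (carrier x = -35 mm, 85 mm above the carrier's underside).
- eyelet_far (a point): Centre of the hole in the far eyelet plate (carrier x = +35 mm, same height).
- well: Fixed white plastic open box, 104 x 74 x 48 mm, walls and floor 5 mm; the carrier stands in it with about 7 mm clearance all round, so its holes are 90 mm above the trolley top. Origin: centre of its underside; x along its longer side, away from the robot.
- bottle_green: Bystander: small bottle with a tall cap, 64 mm diameter, 160 mm high. Origin: centre of its underside.
- tape_roll: Bystander: roll of white tape lying flat, 48 mm diameter, 25 mm high. Origin: centre of its underside.
- gauze_pack: Bystander: flat gauze packet lying on the trolley, 62 x 63 x 8 mm. Origin: centre of its underside.
There are look-alikes about, which are no part of the job. There is more than one size of the lift_rod; the one meant has the size given above.

How it is judged:
On the way, in this order (a step that is already met when the one before it is completed fails the run):
1. the rod is through both eyelets while the carrier still stands in the well (x of rod_tip in the frame of carrier above 0.042 m and y of rod_tip in the frame of carrier between -0.02 and 0.02 m and z of rod_tip in the frame of carrier between 0.065 and 0.105 m and angle between the x axis of lift_rod and the x axis of carrier, either way round below 0.2 rad and height (world z) of carrier below 0.02 m), for 0.2 s.
2. the carrier is drawn up out of the well on the rod (x of rod_tip in the frame of carrier above 0.042 m and y of rod_tip in the frame of carrier between -0.02 and 0.02 m and z of rod_tip in the frame of carrier between 0.065 and 0.105 m and angle between the x axis of lift_rod and the x axis of carrier, either way round below 0.2 rad and height (world z) of carrier above 0.06 m), for 0.1 s.
At the end, for the whole second after the job is handed in: Fingers grip the handle of the rod, which runs through both eyelets; the carrier hangs on the rod alone, still (under 3 cm/s), underside centre 15 to 27 cm above the trolley top, far end tipped up 18 to 42 degrees, sideways lean under 17; bystanders upright, within 3 cm of their places (x of rod_tip in the frame of carrier above 0.042 m and y of rod_tip in the frame of carrier between -0.02 and 0.02 m and z of rod_tip in the frame of carrier between 0.065 and 0.105 m and angle between the x axis of lift_rod and the x axis of carrier, either way round below 0.2 rad and height (world z) of carrier between 0.15 and 0.27 m and angle between carrier's own x axis and vertical between 0.84 and 1.26 rad and angle between carrier's own y axis and vertical between 1.27 and 1.87 rad and linear speed of carrier below 0.03 m/s and angular speed of carrier below 0.4 rad/s and contact force between the fingers and lift_rod above 2 N and x of the grasp point in the frame of lift_rod below 0.04 m and contact force between carrier and lift_rod above 0.3 N and contact force between carrier and the fingers below 0.3 N and contact force between carrier and the arm below 0.3 N and contact force between carrier and well below 0.1 N and contact force between carrier and bottle_green below 0.1 N and contact force between carrier and tape_roll below 0.1 N and contact force between carrier and gauze_pack below 0.1 N and distance of each of bottle_green, tape_roll, gauze_pack from where it was at the start of the episode below 0.03 m and angle between each of bottle_green, tape_roll, gauze_pack's own z axis and vertical below 0.3 rad); the arm keeps its last pose, push and grip.
It fails at once if a bystander is knocked away or over (moved more than 4 cm or tipped more than 30 degrees) (distance of any of bottle_green, tape_roll, gauze_pack from where it was at the start of the episode above 0.04 m or angle between any of bottle_green, tape_roll, gauze_pack's own z axis and vertical above 0.52 rad).
It also fails if it takes over 48 s, if anything falls off the work surface, if the arm or the gripper's body presses on something with over 40 N, if the wrist force passes 120 N, or if a joint passes its speed limit or range.

## Robot

A 6-joint arm with a two-finger parallel gripper is mounted at the origin on a cart in front of the work surface, level with it; the furniture and walls round the work are solid. World frame = base frame: x ahead of the robot, y to its left, z up, the work surface at z = 0. Lengths are in m, angles in rad, forces in N, time in s.
With the tool pointing down it reaches from about 0.375 to 0.975 m from the base axis. Payload 3.8 kg.
Tool frame: the origin (TCP) lies at the very end of the fingers, on their centre line; the grasp point (between the pads) lies 19 mm behind it; z points along the fingers, y is the direction in which the jaws open and shut (so a half turn about z gives the same grasp; the last joint's range is limited). The gripper opens to 85 mm and grips with 20 to 120 N. Pads are 22 mm wide; open, the fingers measure 114 mm over their backs; the gripper's body (76 mm by 85 mm) begins 54 mm behind the grasp point. The pads swing forward as they close: fully open they stand 13 mm farther back than shut.
Start: joints at [-1.253, 0.264, 1.604, -0, 1.274, -0.037], TCP at [0.234, -0.633, 0.197] pointing down, gripper open.
Joint ranges: [-2.63, 2.63], [-0.94, 2.18], [0.31, 2.57], [-1.31, 4.45], [0, 2.66], [-2.55, 2.55]. Speed limits (rad/s): [2.57, 2.57, 3.14, 3.14, 3.14, 3.14].

## Interface

Orientations are given as a rotation vector (axis times angle).
In Python, from workcell import read_state, read_camera, camera_info, finish_job gives the robot as it stands. The module is installed in compiled form; this text tells all that it offers.
- The arm moves only by the tool play_rows, never from a script. Its argument "motion" is a list of rows, each a list of 5 numbers: the shift along the tool's x, y, z in units of 1000 mm (1.0 is 1000 mm), then the turn about the tool's z in units of 2 pi rad (1.0 is 2 pi rad), then the finger opening in mm, from 0 to 85.4. A call has 1 to 5 rows; each row shifts and turns the commanded pose from where the row before left it, along the tool's axes as they then stand; what a row does not reach is not made up. A row lasts 1/8 s, in which the tool goes at most 62.5 mm and 10.7 degrees, less where a joint would pass 70% of its speed; a pose out of reach is approached as far as the arm can. A call with a number of a shift or a turn outside -1 to 1 is refused whole. A call with a gripper value outside its range is refused whole. The fingers move at their own pace and stop on an object; "squeeze" is the grip in N (left out, the last holds). Time passes only in rows, so rows that do not move let the fingers close. It gives the time, the measured TCP pose, the force and the opening at its end, in the units of the state.
- read_state(): the state, without advancing time (a new reading comes with each control period).
- read_camera(name): name is "scene" or "top" or "wrist"; returns the picture (480x640x3 uint8, red, green, blue); there is no depth.
- camera_info(name): a dict with "intrinsics" (3x3 intrinsics, pixels), "dist_coeffs" ([k1, k2, p1, p2, k3] as OpenCV has them; the pictures are not rectified), "pose" (4x4, takes a point from camera to world coordinates). Camera axes: x right, y down, z forward; pixel columns grow to the right and rows downward; lengths in m; the calibration is good to about 2 mm. A picture is of the moment at which its call begins: read the wrist's pose just before it. camera_info takes no time and is no camera call; for the wrist camera it gives the pose at the moment of the call.
- finish_job(): hands the job in, once; it reports no verdict.
The state is a dict: "time": time; "q": joint angles; "joint_vel": joint speeds; "joint_torque": joint torques, N m; "tool_pos": TCP position; "tcp_rot": TCP orientation; "wrist_force": force on the tool from outside, world axes, zero at the start; "torque": the same for the moment, N m; "width": opening from 0.0 (shut) to 1.0 (fully open).
Only numpy, scipy, OpenCV 4.12 (cv2) and the standard library are available. Lean on these libraries where they do the work, as an engineer would, in place of code of your own. Each camera call takes 0.05 s, during which the arm holds its last target. There are 200 camera calls.

## Working session

There is one attempt and no reset: what is moved stays moved. The work goes in short steps, Python scripts to look and compute and a tool call to move; the robot and the scene stay as the last step left them, time stands still between calls to the robot, and variables do not carry over. Pictures are saved under pics/ and viewed, about 8 in all and at most 12, crops included, and the job is handed in when it is done.

Besides the shell and the picture viewer there is one more tool, called after "Emit:" as name(argument=value, ...), one argument or row to a line, values as JSON. play_rows: Moves the arm, as the interface text tells. Shifts and turns lie within -1 to 1; 1 stands for 1000 mm of shift or 2 pi rad of turn. Its arguments: {"type":"object","properties":{"motion":{"type":"array","items":{"type":"array","items":{"type":"number"}}},"squeeze":{"type":"number"}},"required":["motion"]}

```bash
mkdir -p pics; cat > h.py <<'E'
import numpy as np, cv2
from workcell import *
from scipy.spatial.transform import Rotation as R
np.set_printoptions(precision=4,suppress=True)
def snap(cam,fn):
    i=camera_info(cam); im=read_camera(cam); cv2.imwrite('pics/'+fn+'.png',im[:,:,::-1]); np.savez('pics/'+fn+'.npz',K=i['intrinsics'],d=i['dist_coeffs'],P=i['pose']); return im
def ld(fn):
    z=np.load('pics/'+fn+'.npz'); return z['K'],z['d'],z['P']
def ray(fn,uv):
    K,d,P=ld(fn); p=cv2.undistortPoints(np.array([[uv]],float),K,d)[0,0]; v=P[:3,:3]@np.array([p[0],p[1],1]); return P[:3,3],v
def onz(fn,uv,z):
    o,v=ray(fn,uv); return o+v*(z-o[2])/v[2]
def proj(fn,X):
    K,d,P=ld(fn); Rt=P[:3,:3].T; return cv2.projectPoints(np.array(X,float).reshape(-1,3),cv2.Rodrigues(Rt)[0],-Rt@P[:3,3],K,d)[0][:,0]
def crop(fn,out,x0,y0,x1,y1,s):
    im=cv2.imread('pics/'+fn+'.png')[y0:y1,x0:x1]; cv2.imwrite('pics/'+out+'.png',cv2.resize(im,None,fx=s,fy=s,interpolation=cv2.INTER_CUBIC))
E
python3 - <<'E'
from h import *
s=read_state(); print(s)
a=snap('scene','s0'); b=snap('top','t0')
for n in('s0','t0'): print(ld(n))
E
```

```text
{'time': 0.0, 'q': array([-1.2529,  0.2648,  1.6054,  0.    ,  1.2737, -0.0369]), 'joint_vel': array([-0.0001, -0.0027,  0.0018,  0.    , -0.0006,  0.0012]), 'joint_torque': array([ -0.0011, -51.5114, -36.7317,  -0.0002,   0.0129,  -0.    ]), 'tool_pos': array([ 0.2342, -0.6322,  0.1956]), 'tcp_rot': array([-3.0901, -0.554 ,  0.0005]), 'wrist_force': array([-0.1166, -0.3544, -0.3863]), 'torque': array([ 0.038 , -0.0087, -0.0129]), 'width': 0.9973090994839291}
(array([[472.2123,   0.    , 321.0661],
       [  0.    , 472.2123, 240.5546],
       [  0.    ,   0.    ,   1.    ]]), array([-0.0425,  0.    ,  0.    ,  0.    ,  0.    ]), array([[-0.8576, -0.3283,  0.396 ,  0.2272],
       [-0.5142,  0.5296, -0.6746,  0.8132],
       [ 0.0117, -0.7821, -0.623 ,  0.6172],
       [ 0.    ,  0.    ,  0.    ,  1.    ]]))
(array([[459.9247,   0.    , 317.8406],
       [  0.    , 459.9247, 243.1432],
       [  0.    ,   0.    ,   1.    ]]), array([-0.0889,  0.    ,  0.    ,  0.    ,  0.    ]), array([[-0.0002, -0.9981,  0.0621,  0.5187],
       [-0.9997, -0.0014, -0.0249,  0.2445],
       [ 0.0249, -0.062 , -0.9978,  0.9456],
       [ 0.    ,  0.    ,  0.    ,  1.    ]]))
```

View pics/t0.png

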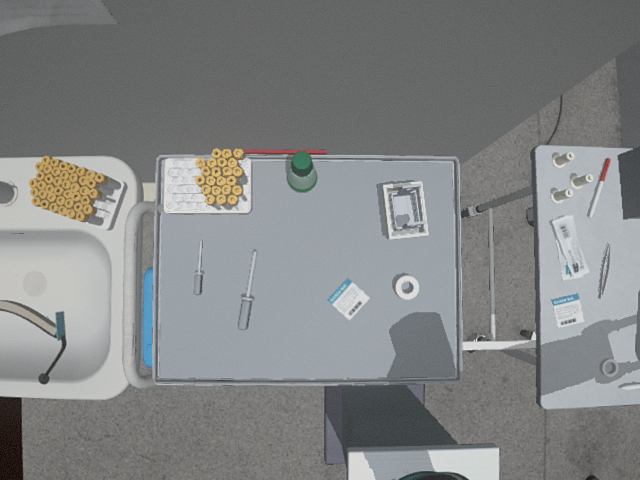

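View pics/s0.png

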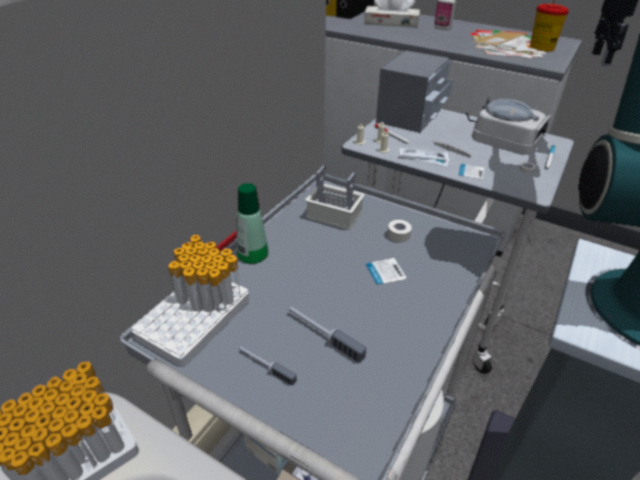

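Candidates for the rod in the top view are the small one at (198,268) and the larger one at (248,290). The carrier in the well is at (405,210), the tape at (406,287), the gauze at (348,299) and the bottle at (302,172). I'll measure both rods in a crop.

```bash
python3 - <<'E'
from h import *
im=cv2.imread('pics/t0.png')
a=cv2.resize(im[230:340,180:280],None,fx=4,fy=4,interpolation=cv2.INTER_CUBIC)
b=cv2.resize(im[170:250,370:440],None,fx=5.5,fy=5.5,interpolation=cv2.INTER_CUBIC)
c=np.zeros((440,790,3),np.uint8); c[:,:400]=a; c[:440,405:790]=b; cv2.imwrite('pics/c1.png',c)
for n,pts in dict(small=[(201,240),(198,294)],big=[(254,250),(243,329)]).items():
  p=[onz('t0',q,.014) for q in pts]; print(n,p,np.linalg.norm(p[0]-p[1]))
for n,q,z in [('tape',(406,287),.025),('gauze',(348,299),.008),('bottletop',(302,160),.16)]: print(n,onz('t0',q,z))
E
```

```text
small [array([0.5828, 0.4585, 0.014 ]), array([0.4735, 0.4632, 0.014 ])] 0.10930694684525019
big [array([0.5626, 0.3506, 0.014 ]), array([0.4036, 0.3718, 0.014 ])] 0.1603991155038834
tape [0.4878 0.0441 0.025 ]
gauze [0.4633 0.1598 0.008 ]
bottletop [0.7121 0.2524 0.16  ]
```

View pics/c1.png

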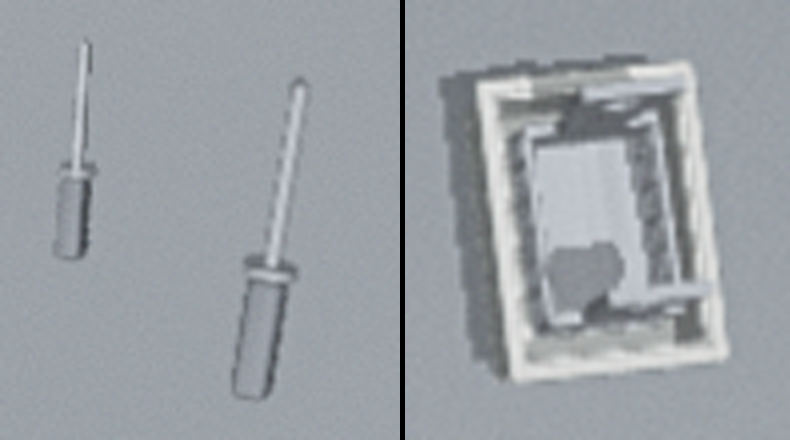

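```bash
cat >> h.py <<'E'
def go(x,y,z,yaw=None):
    """print tool-frame shift for target; yaw=world angle of tool x axis (deg)"""
    s=read_state(); M=R.from_rotvec(s['tcp_rot']).as_matrix(); a=np.degrees(np.arctan2(M[1,0],M[0,0]))
    print('t',s['time'],'pos',s['tool_pos'],'yawx',a,'zax',M[:,2],'tool shift mm',M.T@(np.array([x,y,z])-s['tool_pos'])*1e3, 'turn units', None if yaw is None else -((yaw-a+180)%360-180)/360)
E
python3 - <<'E'
from h import *
c=[(478,82),(692,65),(727,355),(512,380)]
p=np.array([onz('t0',(370+(u-405)/5.5,170+v/5.5),.048) for u,v in c]); print(p,p.mean(0))
print(np.linalg.norm(p[1]-p[0]),np.linalg.norm(p[3]-p[0]))
for a,b in((3,0),(2,1)): d=p[b]-p[a]; print(np.degrees(np.arctan2(d[1],d[0])))
d=p[0]-p[1]; print(np.degrees(np.arctan2(d[1],d[0]))-90)
r=[onz('t0',(180+u/4,230+v/4),.018) for u,v in((300,80),(252,397))]; d=r[0]-r[1]; yw=np.degrees(np.arctan2(d[1],d[0])); h=r[0]-d/np.linalg.norm(d)*.13; print('rod',r,yw,h)
go(h[0],h[1],.2,yw)
E
```

```text
[[0.6906 0.0922 0.048 ]
 [0.6975 0.0137 0.048 ]
 [0.5919 0.0028 0.048 ]
 [0.5828 0.0811 0.048 ]] [0.6407 0.0474 0.048 ]
0.07873660227257295 0.10838376059450178
5.878687875021674
5.919052010529969
5.057694561099993
rod [array([0.5624, 0.3481, 0.018 ]), array([0.4036, 0.3712, 0.018 ])] -8.277796455216212 [0.4338 0.3668 0.018 ]
t 0.1 pos [ 0.2343 -0.6323  0.1957] yawx 20.32854318434926 zax [-0.0006  0.0019 -1.    ] tool shift mm [ 534.1505 -867.5475   -2.5116] turn units 0.07946205455434854
```

Emit:
play_rows(
  motion=[
    [0.0434,-0.0407,-0.005,0,85],
    [0.0434,-0.0407,-0.005,0,85],
    [0.0434,-0.0407,-0.005,0,85],
    [0.0434,-0.0407,-0.005,0,85],
    [0.0434,-0.0407,-0.005,0,85],
  ],
)

```text
time: 0.72
tool_pos: [0.3676, -0.3647, 0.2216]
tcp_rot: [-3.092, -0.554, 0.0]
wrist_force: [1.4, 0.4, 1.0]
width: 0.995
```

Emit:
play_rows(
  motion=[
    [0.0434,-0.0407,-0.005,0,85],
    [0.0434,-0.0407,-0.005,0,85],
    [0.0434,-0.0407,-0.005,0,85],
    [0.0434,-0.0407,-0.005,0,85],
    [0.0434,-0.0407,-0.005,0,85],
  ],
)

```text
time: 1.35
tool_pos: [0.5003, -0.0986, 0.2468]
tcp_rot: [3.092, 0.554, -0.0]
wrist_force: [0.4, -0.0, 0.0]
width: 0.998
```

```bash
python3 - <<'E'
from h import *
snap('wrist','w0'); K,d,P=ld('w0'); s=read_state(); print(s['tool_pos'],P,K)
print(proj('w0',[[.64,.047,.09],[.434,.367,.02],[.59,.04,.048]]))
E
```

```text
[ 0.5035 -0.0921  0.2476] [[ 0.3467 -0.8991 -0.2672  0.5695]
 [-0.938  -0.332  -0.0999 -0.074 ]
 [ 0.0011  0.2853 -0.9584  0.4243]
 [ 0.      0.      0.      1.    ]] [[396.5207   0.     321.3959]
 [  0.     396.5207 239.6178]
 [  0.       0.       1.    ]]
[[ 203.4369  -22.7513]
 [-109.6616  108.8198]
 [ 208.1336   54.7555]]
```

Emit:
play_rows(
  motion=[
    [0.0125,-0.0576,0.006,0,85],
    [0.0125,-0.0576,0.006,0,85],
    [0.0125,-0.0576,0.006,0,85],
    [0.0125,-0.0576,0.006,0,85],
  ],
)

```text
time: 1.9
tool_pos: [0.4662, 0.1343, 0.2224]
tcp_rot: [3.092, 0.554, -0.0]
wrist_force: [1.4, -0.1, -0.1]
width: 0.996
```

Emit:
play_rows(
  motion=[
    [0.0125,-0.0576,0.006,0,85],
    [0.0125,-0.0576,0.006,0,85],
    [0.0125,-0.0576,0.006,0,85],
    [0.0125,-0.0576,0.006,0,85],
  ],
)

```text
time: 2.4
tool_pos: [0.4331, 0.3678, 0.1983]
tcp_rot: [3.092, 0.555, -0.0]
wrist_force: [1.1, -0.0, 0.8]
width: 0.996
```

Emit:
play_rows(
  motion=[
    [0,0,0,0.0265,85],
    [0,0,0,0.0265,85],
    [0,0,0,0.0265,85],
    [0,0,0,0,85],
  ],
)

```text
time: 2.9
tool_pos: [0.4335, 0.366, 0.1983]
tcp_rot: [3.133, -0.224, -0.001]
wrist_force: [0.3, -0.3, 0.2]
width: 0.999
```

```bash
python3 - <<'E'
from h import *
snap('wrist','w1'); go(.4338,.3668,.06,-8.2); print(proj('w1',[[.4338,.3668,.028],[.5624,.3481,.018]]))
E
```

```text
t 2.95 pos [0.4336 0.366  0.1984] yawx -8.112402464344989 zax [-0.0006 -0.0005 -1.    ] tool shift mm [  0.1667  -0.9255 138.4384] turn units 0.00024332648793061492
[[319.521  207.61  ]
 [319.5052  53.1691]]
```

View pics/w1.png

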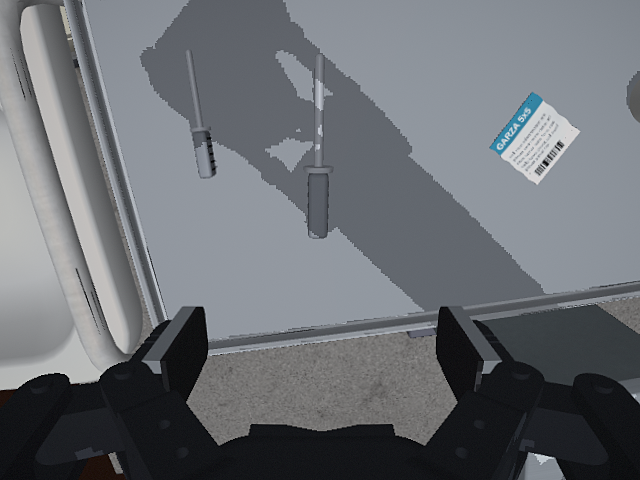

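Emit:
play_rows(
  motion=[
    [0,0,0.05,0,85],
    [0,0,0.05,0,85],
    [0,0,0.05,0,85],
    [0,0,0.03,0,85],
    [0,0,0.0135,0,85],
  ],
)

```text
time: 3.58
tool_pos: [0.4324, 0.3649, 0.0031]
tcp_rot: [3.131, -0.224, -0.005]
wrist_force: [-0.6, 0.5, 0.7]
width: 0.994
```

Emit:
play_rows(
  motion=[
    [0,0,0,0,40],
    [0,0,0,0,10],
    [0,0,0,0,10],
    [0,0,0,0,10],
    [0,0,0,0,10],
  ],
  squeeze=100,
)

```text
time: 4.2
tool_pos: [0.434, 0.3665, 0.0059]
tcp_rot: [-3.133, 0.227, -0.001]
wrist_force: [0.9, 0.5, -0.5]
width: 0.117
```

```bash
python3 - <<'E'
from h import *
snap('wrist','w2'); print(read_state()['width'], read_state()['tool_pos'])
E
```

```text
0.11737358564256739 [0.4339 0.3664 0.0057]
```

View pics/w2.png

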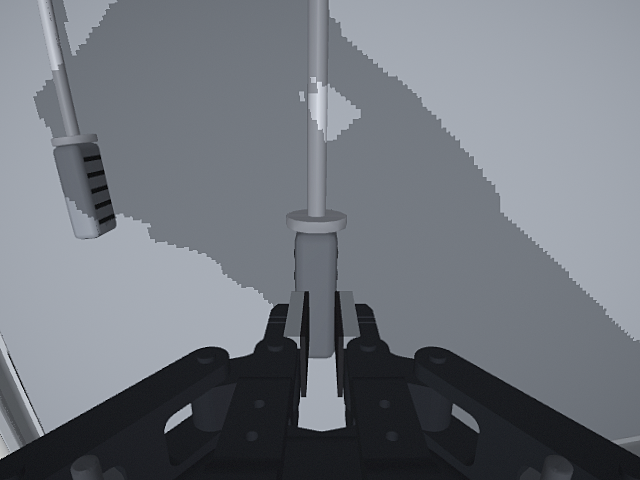

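Emit:
play_rows(
  motion=[
    [0,0,0,0,0],
    [0,0,0,0,0],
  ],
  squeeze=110,
)

```text
time: 4.5
tool_pos: [0.4337, 0.3663, 0.0053]
tcp_rot: [3.133, -0.227, -0.0]
wrist_force: [0.8, -0.4, 0.2]
width: -0.001
```

Emit:
play_rows(
  motion=[
    [0,0,-0.03,0,0],
    [0,0,-0.04,0,0],
    [0,0,-0.04,0,0],
    [0,0,-0.04,0,0],
  ],
)

```text
time: 5.0
tool_pos: [0.4336, 0.3662, 0.1565]
tcp_rot: [3.133, -0.227, -0.0]
wrist_force: [-0.0, 0.1, 0.4]
width: -0.001
```

```bash
python3 - <<'E'
from h import *
w=snap('wrist','w3'); s=snap('scene','s3'); t=snap('top','t3'); st=read_state(); print(st['width'],st['tool_pos'],st['wrist_force'],st['torque'])
a=w[100:420,200:440]; a=cv2.resize(a,None,fx=1.25,fy=1.25)
p=proj('s3',[st['tool_pos']])[0].astype(int); print(p)
x0=max(p[0]-120,0); y0=max(p[1]-100,0)
b=cv2.resize(s[y0:y0+200,x0:x0+220],None,fx=2,fy=2)
c=np.zeros((400,750,3),np.uint8); c[:,:300]=a[:400]; c[:400,305:305+b.shape[1]]=b[:400]
cv2.imwrite('pics/c2.png',c[:,:,::-1])
E
```

```text
-0.0020714323034090125 [0.4356 0.3678 0.1586] [-0.4711 -0.6492 -0.8167] [-0.0064  0.0251 -0.0304]
[352 278]
```

View pics/c2.png

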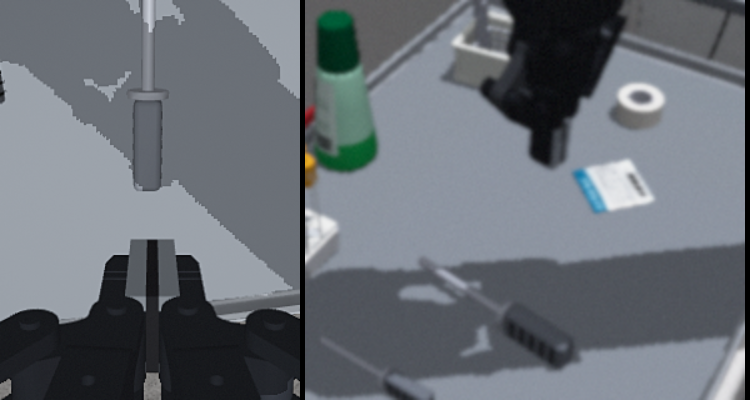

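```bash
python3 - <<'E'
from h import *
for n,T in(('w2',[.4339,.3664,.0057]),('w3',[.4356,.3678,.1586])):
  T=np.array(T); print(n, ld(n)[2][:3,3]-T, [proj(n,[T+[0,0,z]])[0] for z in(-.02,0,.019,.04)])
print(onz('w2',(317,357),.014),onz('w2',(317,220),.026), onz('w3',(200+147/1.25,100+189/1.25),.014),onz('w3',(200+147/1.25,100+93/1.25),.026))
print(ld('w3')[2])
E
```

```text
w2 [ 0.0729 -0.0111  0.1779] [array([320.6551, 266.9164]), array([320.5762, 281.3938]), array([320.4854, 298.0876]), array([320.3604, 321.0896])]
w3 [ 0.0709 -0.0128  0.1755] [array([316.6349, 265.0689]), array([316.1841, 279.6073]), array([315.6637, 296.4201]), array([314.9455, 319.6717])]
[0.3978 0.3735 0.014 ] [0.4692 0.3627 0.026 ] [0.4027 0.3733 0.014 ] [0.4684 0.3634 0.026 ]
[[-0.1449 -0.9484 -0.282   0.5065]
 [-0.9894  0.1391  0.0406  0.355 ]
 [ 0.0007  0.2849 -0.9586  0.3341]
 [ 0.      0.      0.      1.    ]]
```

The reported TCP and the picture disagree. The fingertips at (320,290) appear about 40 mm above the stated TCP, and the pads closed over the handle without touching it. I'll go lower in steps with the jaws partly closed and watch the force.

Emit:
play_rows(
  motion=[
    [0,0,0.03,0,34],
    [0,0,0.05,0,34],
    [0,0,0.05,0,34],
    [0,0,0.03,0,34],
    [0,0,0.01,0,34],
  ],
)

```text
time: 5.78
tool_pos: [0.4306, 0.3638, -0.0187]
tcp_rot: [3.128, -0.227, -0.009]
wrist_force: [0.0, 0.8, 0.9]
width: 0.402
```

Emit:
play_rows(
  motion=[
    [0,0,0.006,0,34],
    [0,0,0,0,34],
  ],
)

```text
time: 6.02
tool_pos: [0.4343, 0.3667, -0.02]
tcp_rot: [-3.133, 0.227, -0.001]
wrist_force: [-0.9, 0.5, 0.6]
width: 0.398
```

```bash
python3 - <<'E'
from h import *
w=snap('wrist','w4'); st=read_state(); print(st['width'],st['tool_pos'],st['wrist_force'],st['q'])
crop('w4','c4',200,180,440,400,2.5)
E
```

```text
0.40240253233465895 [ 0.4347  0.367  -0.0195] [-0.2983 -0.2352  0.1616] [ 0.6575  0.292   2.0109 -0.      0.8366  2.3729]
```

View pics/c4.png

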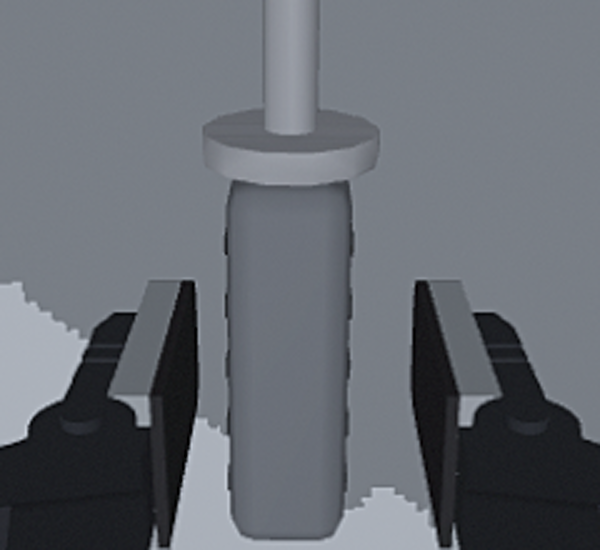

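Emit:
play_rows(
  motion=[
    [0,0,0.004,0,34],
    [0,0,0.003,0,34],
    [0,0,0,0,10],
    [0,0,0,0,5],
    [0,0,0,0,5],
  ],
  squeeze=110,
)

```text
time: 6.7
tool_pos: [0.434, 0.3665, -0.0272]
tcp_rot: [-3.133, 0.227, -0.001]
wrist_force: [-0.6, 0.2, 2.4]
width: 0.186
```

Emit:
play_rows(
  motion=[
    [0,0,0,0,0],
    [0,0,0,0,0],
  ],
)

```text
time: 6.95
tool_pos: [0.434, 0.3665, -0.0272]
tcp_rot: [-3.133, 0.227, -0.001]
wrist_force: [-1.2, 0.7, 5.7]
width: 0.181
```

Emit:
play_rows(
  motion=[
    [0,0,-0.03,0,0],
    [0,0,-0.05,0,0],
    [0,0,-0.05,0,0],
    [0,0,-0.05,0,0],
    [0,0,-0.04,0,0],
  ],
)

```text
time: 7.58
tool_pos: [0.4339, 0.3662, 0.1939]
tcp_rot: [-3.133, 0.227, -0.001]
wrist_force: [0.5, 0.4, -2.2]
width: 0.185
```

Emit:
play_rows(
  motion=[
    [0.032,0.047,-0.009,0,0],
    [0.032,0.047,-0.009,0,0],
    [0.032,0.047,-0.009,0,0],
    [0.032,0.047,-0.009,0,0],
    [0.032,0.047,-0.009,0,0],
  ],
)

```text
time: 8.2
tool_pos: [0.5583, 0.1088, 0.2367]
tcp_rot: [3.133, -0.227, -0.002]
wrist_force: [1.4, 0.4, -1.4]
width: 0.186
```

Emit:
play_rows(
  motion=[
    [0,0,0,-0.019,0],
    [0,0,0,-0.019,0],
    [0,0,0,0,0],
  ],
)

```text
time: 8.57
tool_pos: [0.5578, 0.1103, 0.2363]
tcp_rot: [3.138, 0.145, -0.003]
wrist_force: [-0.0, 0.3, -0.7]
width: 0.181
```

```bash
python3 - <<'E'
from h import *
w=snap('wrist','w5'); s=snap('scene','s5'); st=read_state(); print(st['width'],st['wrist_force'],st['q']); go(0,0,0)
print(proj('w5',[[.64,.047,.09]]),proj('s5',[[.64,.047,.09],st['tool_pos']+[.13,.01,.041]]))
a=cv2.resize(w[0:240,180:580],None,fx=2,fy=2)
b=s[130:330,230:430]; b=cv2.resize(b,None,fx=2,fy=2)
cv2.imwrite('pics/c5.png',a[:,:,::-1]);cv2.imwrite('pics/c5s.png',b[:,:,::-1])
E
```

```text
0.1812648213282554 [ 0.5311  0.3643 -0.72  ] [ 0.1521  0.0413  1.7854 -0.      1.3161  1.6308]
t 8.675 pos [0.5578 0.1107 0.2366] yawx 5.27577080732344 zax [-0.0012 -0.0002 -1.    ] tool shift mm [-565.2723   58.9271  237.3002] turn units None
[[409.5629 119.2255]] [[336.8698 180.2427]
 [297.6482 102.7166]]
```

View pics/c5.png

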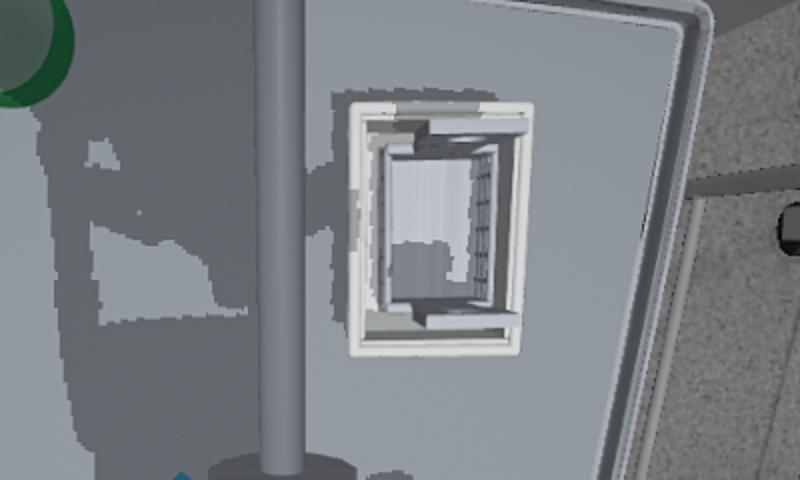

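```bash
python3 - <<'E'
from h import *
P=[onz('w5',(180+u/2,v/2),.108) for u,v in((478.5,126),(473.5,321),(429,126),(528,125),(427,322),(520,318))]
for p in P: print(p)
d=P[0]-P[1]; print('len',np.linalg.norm(d),'yaw',np.degrees(np.arctan2(d[1],d[0])), (P[0]+P[1])/2)
q=[onz('w5',(180+u/2,v/2),.048) for u,v in((349,104),(534,103),(519,355),(350,355))]; q=np.array(q); print('well',q,q.mean(0))
# rod axis in image: rod px at top & near flange; z = TCP+.041
s=read_state(); z=s['tool_pos'][2]+.041
a=onz('w5',(180+280/2,2),z); b=onz('w5',(180+284/2,465/2),z); dd=a-b; print('rod',a,b,np.degrees(np.arctan2(dd[1],dd[0])))
K,dc,Pw=ld('w5'); 
for u1,u2,v in((257,305,20),(263,304,440)):
  A=onz('w5',(180+u1/2,v/2),z);B=onz('w5',(180+u2/2,v/2),z);print('dia',np.linalg.norm(A-B))
E
```

```text
[0.6793 0.0495 0.108 ]
[0.6099 0.0409 0.108 ]
[0.6774 0.0674 0.108 ]
[0.6816 0.0316 0.108 ]
[0.6078 0.0586 0.108 ]
[0.6128 0.0232 0.108 ]
len 0.06992779934733664 yaw 7.103280009384308 [0.6446 0.0452 0.108 ]
well [[0.6919 0.0931 0.048 ]
 [0.7005 0.0138 0.048 ]
 [0.5923 0.0025 0.048 ]
 [0.5849 0.0806 0.048 ]] [0.6424 0.0475 0.048 ]
rod [0.6675 0.1199 0.2776] [0.5935 0.1125 0.2776] 5.73645611205318
dia 0.007478572175746098
dia 0.007241946438318109
```

View pics/c5s.png

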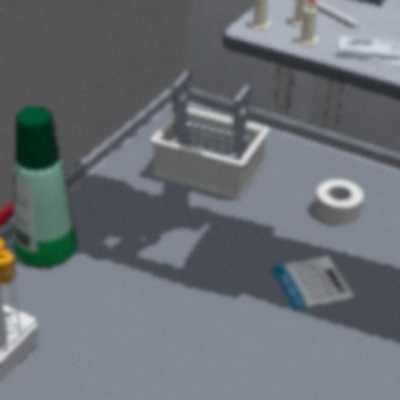

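```bash
python3 - <<'E'
from h import *
g=cv2.cvtColor(cv2.imread('pics/w5.png'),cv2.COLOR_BGR2GRAY).astype(float)
for v in (5,25,45,60,100,150,170,190,205,215):
  row=g[v-1:v+2].mean(0); print(v,row[302:340].astype(int))
E
```

```text
5 [ 97  98  98 100  86  89  99 104 107 111 113 114 116 117 120 122 128 136
 131 129 123 119 116 115 111 107 103  97  91  76 110 151 146 145 145 145
 145 145]
25 [ 99  98  99 101  90  87  98 105 109 112 114 115 118 119 121 123 128 135
 134 130 125 121 118 116 112 108 104  98  92  79 106 154 148 147 146 146
 147 146]
45 [100 101 101 101 102  88  96 104 109 112 115 117 118 121 122 124 129 134
 135 131 126 123 120 117 114 111 105 100  93  80 103 156 150 148 148 148
 148 148]
60 [101 101 101 101 102  90  95 104 109 112 114 117 118 120 122 125 128 134
 135 132 128 125 122 118 115 112 106 100  95  86 113 156 150 149 149 149
 149 149]
100 [103 102 103 103 102 105  89 101 108 113 116 118 119 122 123 126 127 131
 136 132 130 126 124 120 116 113 108 103  98  87  86 105 102 103 102 103
 103 102]
150 [104 104 103 103 103 105  87  94 106 110 115 118 120 121 124 125 126 129
 133 132 131 127 125 122 119 115 110 105  97  87 105 161 154 153 152 152
 153 152]
170 [103 104 104 104 104 104 104  91 102 110 115 118 119 121 123 125 126 128
 131 131 130 128 125 122 119 115 111 105  98  87 103 161 154 152 152 152
 153 152]
190 [104 104 104 104 104 104 104  92 100 109 114 117 120 121 124 125 127 127
 130 131 130 128 125 123 120 115 110 106  98  86 102 161 154 152 152 152
 152 153]
205 [103 104 104 104 104 104 105  98  97 107 113 117 119 121 124 123 126 126
 129 130 130 128 126 123 120 116 110 106  98  86 101 161 154 153 153 152
 152 152]
215 [104 105 104 104 104 104 105  86  95 107 112 115 119 120 122 124 126 126
 129 131 130 128 125 122 120 116 111 106  98  86 100 161 154 153 153 152
 153 152]
```

Emit:
play_rows(
  motion=[
    [0,0,0,-0.0042,0],
    [-0.0388,0.025,0,0,0],
    [-0.0388,0.025,0,0,0],
    [-0.0388,0.025,0,0,0],
    [0,0,0.03,0,0],
  ],
)

```text
time: 9.3
tool_pos: [0.452, 0.021, 0.21]
tcp_rot: [3.135, 0.187, 0.01]
wrist_force: [0.2, 0.5, -0.6]
width: 0.186
```

Emit:
play_rows(
  motion=[
    [0,0,0.05,0,0],
    [0,0,0.05,0,0],
    [0,0,0.04,0,0],
    [0,0,0.0176,0,0],
    [0,0,0,0,0],
  ],
)

```text
time: 9.93
tool_pos: [0.4498, 0.0225, 0.0482]
tcp_rot: [-3.136, -0.19, 0.006]
wrist_force: [0.7, -0.1, -0.4]
width: 0.183
```

```bash
python3 - <<'E'
from h import *
w=snap('wrist','w6'); s=snap('scene','s6'); t=snap('top','t6'); st=read_state(); print(st['width'],st['wrist_force']); go(.4510,.0223,.049,6.8)
tip=np.array([.5801,.0372,.09]); N=np.array([.6099,.0409,.09]); F=np.array([.6793,.0495,.09])
print('scene tip,N,F',proj('s6',[tip,N,F]),'top',proj('t6',[tip,N,F]))
a=cv2.resize(s[150:230,280:390],None,fx=5,fy=5,interpolation=cv2.INTER_CUBIC)
b=cv2.resize(t[170:270,365:440],None,fx=4,fy=4,interpolation=cv2.INTER_CUBIC)
c=np.zeros((400,790,3),np.uint8); c[:,:550-60]=a[:,:490]; c[:,490:790]=b; cv2.imwrite('pics/c6.png',c[:,:,::-1])
E
```

```text
0.18116469756089199 [ 0.5881  0.6609 -1.6068]
t 10.075 pos [0.4529 0.0224 0.0511] yawx 6.918489676453759 zax [ 0.0023 -0.     -1.    ] tool shift mm [-1.9273 -0.1736  2.0598] turn units 0.00032913799014930116
scene tip,N,F [[363.9759 186.098 ]
 [350.6385 182.9106]
 [320.5111 175.7234]] top [[416.5493 238.9647]
 [414.3875 223.2102]
 [409.3198 186.8118]]
```

View pics/c6.png

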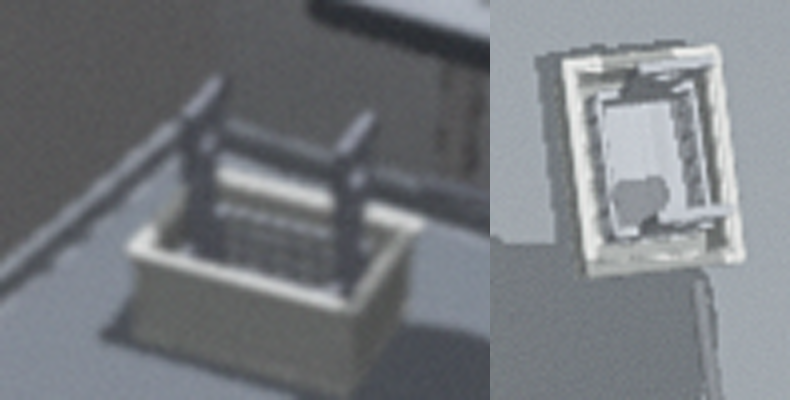

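Emit:
play_rows(
  motion=[
    [0.008,0,0,0,0],
    [0.01,0,0,0,0],
    [0.01,0,0,0,0],
    [0.01,0,0,0,0],
  ],
)

```text
time: 10.58
tool_pos: [0.4905, 0.0269, 0.05]
tcp_rot: [3.136, 0.189, 0.001]
wrist_force: [0.1, -0.1, -2.0]
width: 0.182
```

```bash
python3 - <<'E'
from h import *
s=read_state(); print(s['wrist_force'],s['torque'],s['width']); go(.4910,.0271,.049,6.8)
E
```

```text
[ 0.1188 -0.1373 -1.9523] [-0.006   0.0262 -0.0083] 0.18227789824266763
t 10.575 pos [0.4905 0.0269 0.05  ] yawx 6.899955668798013 zax [ 0.0004  0.     -1.    ] tool shift mm [ 0.562  -0.139   0.9548] turn units 0.00027765463555000895
```

Emit:
play_rows(
  motion=[
    [0.012,0,0,0,0],
    [0.012,0,0,0,0],
    [0.012,0,0,0,0],
  ],
)

```text
time: 10.95
tool_pos: [0.526, 0.0312, 0.0497]
tcp_rot: [3.136, 0.189, -0.0]
wrist_force: [0.9, -1.0, -0.3]
width: 0.183
```

Emit:
play_rows(
  motion=[
    [0.01,0,0,0,0],
    [0.01,0,0,0,0],
    [0.01,0,0,0,0],
  ],
)

```text
time: 11.32
tool_pos: [0.5555, 0.0348, 0.0497]
tcp_rot: [3.136, 0.189, -0.0]
wrist_force: [-0.6, -0.3, -1.0]
width: 0.183
```

```bash
python3 - <<'E'
from h import *
w=snap('wrist','w7');s=snap('scene','s7'); t=snap('top','t7'); st=read_state(); print(st['wrist_force'],st['torque']); go(.5565,.0353,.049,6.8)
a=cv2.resize(s[140:220,290:390],None,fx=5,fy=5,interpolation=cv2.INTER_CUBIC)
b=cv2.resize(t[170:270,365:435],None,fx=4,fy=4,interpolation=cv2.INTER_CUBIC)
c=np.zeros((400,780,3),np.uint8); c[:,:500]=a; c[:,500:780]=b; cv2.imwrite('pics/c7.png',c[:,:,::-1])
E
```

```text
[-0.3487  0.1579 -1.3166] [-0.0085  0.0132 -0.0544]
t 11.475 pos [0.5554 0.0348 0.0498] yawx 6.903889362847517 zax [ 0.0001  0.     -1.    ] tool shift mm [ 1.1739 -0.3847  0.818 ] turn units 0.00028858156346534735
```

View pics/c7.png

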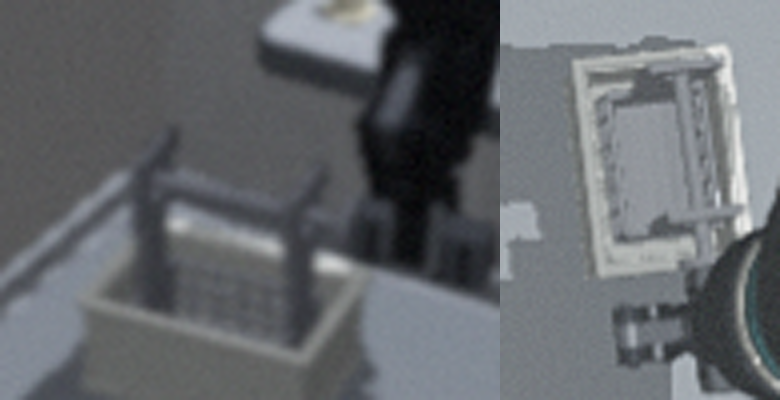

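Emit:
play_rows(
  motion=[
    [0.008,0,0,0,0],
    [0.004,0,0,0,0],
    [0,0,0,0,0],
    [0,0,0,0,0],
  ],
  squeeze=120,
)

```text
time: 11.98
tool_pos: [0.5666, 0.0362, 0.0497]
tcp_rot: [-3.136, -0.189, 0.001]
wrist_force: [-1.1, -0.3, -0.9]
width: 0.184
```

Emit:
play_rows(
  motion=[
    [0,0,-0.005,0,0],
    [0,0,-0.01,0,0],
    [0,0,-0.02,0,0],
    [0,0,-0.02,0,0],
    [0,0,-0.02,0,0],
  ],
)

```text
time: 12.6
tool_pos: [0.5668, 0.0362, 0.1263]
tcp_rot: [3.136, 0.189, 0.001]
wrist_force: [0.3, -0.1, -2.4]
width: 0.174
```

Emit:
play_rows(
  motion=[
    [0,0,-0.02,0,0],
    [0,0,-0.02,0,0],
    [0,0,0,0,0],
    [0,0,0,0,0],
  ],
)

```text
time: 13.1
tool_pos: [0.5665, 0.0362, 0.1645]
tcp_rot: [-3.136, -0.189, 0.001]
wrist_force: [0.2, -0.4, -1.5]
width: 0.17
```

```bash
python3 - <<'E'
from h import *
w=snap('wrist','w8');s=snap('scene','s8'); t=snap('top','t8'); st=read_state(); print(st['wrist_force'],st['torque'],st['width'],st['q']); go(.5565,.0353,.049,6.8)
g=cv2.cvtColor(w,cv2.COLOR_RGB2GRAY)
for v in (2,20,60,100,140,180,210): print(v,g[v,295:345])
E
```

```text
[ 0.1646 -0.7637 -1.0663] [-0.0038 -0.0043  0.0076] 0.1649296826080157 [0.0199 0.0863 1.874  0.     1.1836 1.4702]
t 13.25 pos [0.5659 0.0362 0.1635] yawx 6.903748881570702 zax [-0.0022 -0.     -1.    ] tool shift mm [ -9.2195  -0.2377 114.5406] turn units 0.00028819133769641465
2 [104 105 105 105 104 106 107 106 105 104 105 105 105 105 105 105 105 106
 106 104 106 106 105 106 105 105 106 105 105 105 105 105 106 106 104 104
 105 104 105 104 106 105 105 105 105 105 106 103 110 108]
20 [106 108 107 106 106 107 106 107 107 107 107 103 107 115 119 122 124 126
 127 129 130 132 130 128 125 120 114 107  99  87  96 108 107 107 106 107
 107 107 106 106 106 107 107 107 107 107 107 107 107 104]
60 [137 137 137 138 138 138 137 137 138 137 139 143  97 108 118 123 125 128
 127 129 132 135 135 133 130 126 122 115 109  98  88 121 137 135 133 134
 134 133 134 133 135 135 134 136 142 142 139 144 152 149]
100 [144 143 143 143 142 143 143 143 143 141 143 146 116  96 113 121 123 127
 130 130 132 134 138 138 134 132 128 124 117 110  99  90 138 150 147 144
 140 139 141 138 138 137 140 177 208 202 203 205 208 202]
140 [141 141 139 137 140 140 141 141 139 138 138 142 143 125 100 115 121 125
 128 131 132 133 138 140 140 137 131 129 124 118 111  99  94 150 140 136
 138 137 135 136 138 138 140 138 141 143 141 141 138 137]
180 [ 89  88  89  89  88  89  88  89  90  90  94  99 106 110  92 110 117 124
 127 129 131 132 134 141 143 142 137 133 130 125 119 111 103  94 102  94
  89  90  92  91  90  90  88  87  87  87  89  89  88  86]
210 [110 111 111 111 111 110 111 111 111 110 110 112 109 113 173 108 110 119
 124 127 130 133 133 138 147 145 141 136 132 127 123 116 107  97 110 170
 162 161 161 161 161 161 161 161 160 161 161 161 161 161]
```

```bash
python3 - <<'E'
from h import *
w=cv2.imread('pics/w8.png');s=cv2.imread('pics/s8.png');t=cv2.imread('pics/t8.png')
c=np.zeros((600,800,3),np.uint8)
c[:300,:400]=cv2.resize(w,(400,300))
c[300:600,:400]=cv2.resize(t[160:265,360:500],(400,300),interpolation=cv2.INTER_CUBIC)
c[:600,400:800]=cv2.resize(s[90:240,280:380],(400,600),interpolation=cv2.INTER_CUBIC)
cv2.imwrite('pics/c8.png',c)
E
```

```text
(no output)
```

View pics/c8.png

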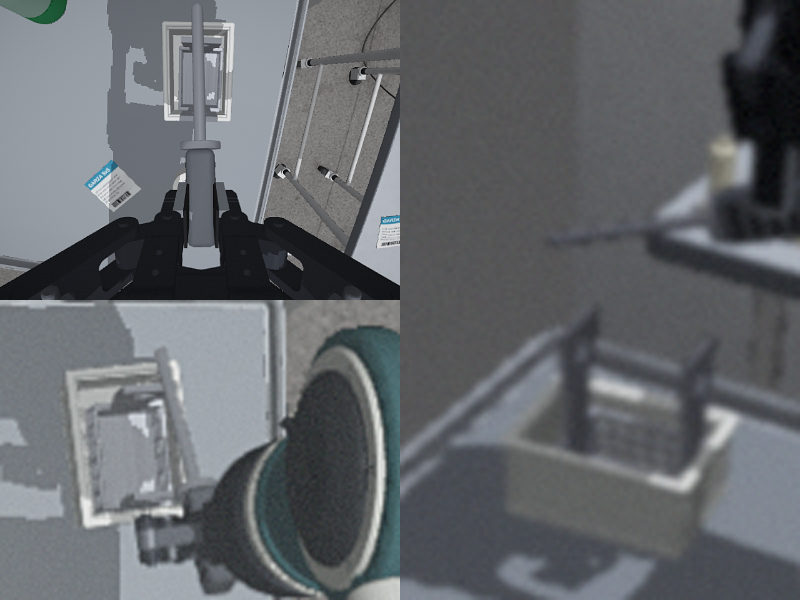

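View 12 (the last allowed): the carrier is still in the well. The rod droops about 25° in the hand because the pads only held the rounded top edges of the handle (15.7 mm rather than 18), so the rod slid out of the holes. I'll lay the rod in the free area, regrip it about 20 mm deeper and repeat the insertion.

Emit:
play_rows(
  motion=[
    [-0.015,-0.053,0,0,0],
    [-0.015,-0.053,0,0,0],
    [-0.015,-0.053,0,0,0],
    [-0.015,-0.053,0.02,0,0],
    [-0.015,-0.053,0.03,0,0],
  ],
)

```text
time: 13.88
tool_pos: [0.4605, 0.292, 0.115]
tcp_rot: [-3.135, -0.189, -0.003]
wrist_force: [0.7, 0.7, -1.9]
width: 0.167
```

Emit:
play_rows(
  motion=[
    [0,0,0.045,0,0],
    [0,0,0.045,0,0],
    [0,0,0.02,0,0],
    [0,0,0.01,0,0],
  ],
)

```text
time: 14.38
tool_pos: [0.4616, 0.2907, -0.0056]
tcp_rot: [-3.135, -0.19, -0.003]
wrist_force: [-1.5, -1.3, 8.7]
width: 0.165
```

Emit:
play_rows(
  motion=[
    [0,0,0.008,0,0],
    [0,0,0.004,0,0],
    [0,0,0,0,0],
  ],
)

```text
time: 14.75
tool_pos: [0.4621, 0.2901, -0.0149]
tcp_rot: [3.136, 0.189, 0.003]
wrist_force: [-2.6, -3.7, 14.2]
width: 0.169
```

```bash
python3 - <<'E'
from h import *
w=snap('wrist','w9'); st=read_state(); print(st['wrist_force'],st['torque'],st['width']); go(.46,.29,-.022)
g=cv2.cvtColor(w,cv2.COLOR_RGB2GRAY)
for v in (2,60,140,200): print(v,g[v,300:340])
E
```

```text
[-3.6651 -3.9051 13.6394] [-0.7191 -0.0905 -0.2098] 0.16580771929486568
t 14.8 pos [ 0.4621  0.2902 -0.0149] yawx 6.886505166855012 zax [ 0.0021  0.0002 -1.    ] tool shift mm [-2.1172 -0.1033  7.1411] turn units None
2 [112 113 112 112 112 113 114 103 107 118 123 127 131 132 134 136 138 141
 151 147 145 139 137 132 128 124 119 112 104  95 105 114 113 112 113 113
 112 112 113 113]
60 [116 116 116 115 116 117 116 117 100 112 123 128 132 134 136 139 140 144
 151 157 153 148 142 138 135 130 126 121 111 101  97 119 116 115 115 116
 116 117 116 116]
140 [119 118 119 119 119 118 118 119 120 111 113 124 132 134 138 138 142 144
 148 155 161 154 150 144 141 137 132 127 118 111  98 106 120 118 118 119
 119 117 117 118]
200 [119 119 119 120 120 119 119 118 119 121  98 117 126 132 135 138 140 142
 146 148 154 153 152 147 143 139 135 130 124 116 105 102 121 119 119 119
 119 120 120 119]
```

Emit:
play_rows(
  motion=[
    [0,0,0.002,0,0],
    [0,0,0.003,0,0],
    [0,0,0.003,0,0],
    [0,0,0,0,0],
  ],
  squeeze=20,
)

```text
time: 15.3
tool_pos: [0.4634, 0.2924, -0.0189]
tcp_rot: [-3.133, -0.189, -0.007]
wrist_force: [-11.2, -2.5, 37.4]
width: 0.168
```

Emit:
play_rows(
  motion=[
    [0,0,0,0,34],
    [0,0,0,0,34],
    [0,0,0,0,34],
  ],
)

```text
time: 15.68
tool_pos: [0.4598, 0.2895, -0.026]
tcp_rot: [3.135, 0.189, -0.003]
wrist_force: [-0.6, 0.3, -0.8]
width: 0.399
```

```bash
python3 - <<'E'
from h import *
w=snap('wrist','w10'); st=read_state(); print(st['wrist_force'],st['width']); go(.46,.29,-.022)
g=cv2.cvtColor(w,cv2.COLOR_RGB2GRAY)
for v in (2,60,140,180,200,220,240,260,290,320,350,380): print(v,g[v,280:364])
E
```

```text
[ 0.0211 -0.2791 -0.3712] 0.39571321839736157
t 15.725 pos [ 0.4598  0.2896 -0.026 ] yawx 6.892214581033826 zax [-0.0017 -0.0009 -1.    ] tool shift mm [ 0.2525 -0.413  -4.043 ] turn units None
2 [115 116 116 114 115 116 115 115 115 115 115 115 116 115 115 115 115 115
 116 115 116 111 107 115 123 125 130 132 134 136 138 140 143 148 157 153
 149 144 140 137 134 131 127 121 116 110  98  95 118 115 115 115 116 115
 115 115 115 115 114 116 115 116 115 116 115 115 115 116 114 114 114 114
 115 116 116 115 115 116 114 115 115 115 115 115]
60 [119 118 119 119 119 119 119 119 119 119 120 119 117 119 119 119 119 119
 119 119 118 121 109 112 123 129 133 136 137 140 141 145 146 150 158 155
 153 148 144 142 137 135 130 125 118 112 102  97 122 119 119 118 119 118
 120 119 118 119 119 119 118 120 118 119 120 119 120 119 119 119 119 119
 119 118 119 120 119 119 119 119 119 119 119 119]
140 [121 120 122 122 122 121 122 122 122 121 122 121 122 121 121 123 122 121
 121 122 122 122 122 108 119 128 133 137 139 142 143 145 147 149 151 155
 154 150 146 144 140 137 133 127 121 112 101 110 124 121 121 122 12
[... 2542 characters left out ...]
123 124]
350 [121 121 120 121 121 120 122 122 123 130  58  47  80  93  97 100 101 101
 104 105 106 108 108 108 108 108 108 109 109 108 107 108 108 107 108 108
 108 107 107 107 107 106 107 108 108 107 107 107 107 108 105 103 101  98
  97  95  95  92  81  67  48 106 125 122 121 122 122 121 121 121 121 122
 121 121 121 121 121 122 120 122 122 121 122 122]
380 [121 120 121 121 121 120 121 120 121 120 121 121 120 120 120 120 121 120
 122 122 123 124 127 126 126 125 127 126 125 126 126 127 126 126 125 127
 126 125 126 125 126 126 126 127 126 127 125 127 126 126 124 124 122 121
 121 122 120 121 121 120 121 121 121 121 121 120 122 121 121 121 119 120
 121 120 120 120 121 120 121 120 120 119 121 120]
```

```bash
python3 - <<'E'
from h import *
g=cv2.cvtColor(cv2.imread('pics/w10.png'),cv2.COLOR_BGR2GRAY)
print(g[190:235,300].tolist(), g[345:385,316].tolist())
w=cv2.imread('pics/w10.png')
print(onz('w10',(315,228),.028),onz('w10',(315,365),.02),onz('w10',(315,203),.026),onz('w10',(314.5,2),.014),onz('w10',(316,180),.014))
# pad: inner tips
for v in(285,295,305,315,325): print(v,g[v,235:285].tolist())
E
```

```text
[122, 122, 122, 122, 123, 125, 113, 99, 98, 98, 99, 100, 103, 103, 101, 97, 98, 97, 97, 100, 138, 149, 148, 145, 147, 147, 146, 145, 144, 145, 143, 142, 143, 148, 85, 83, 89, 96, 101, 102, 103, 105, 106, 107, 107] [108, 108, 108, 108, 108, 108, 107, 107, 109, 108, 107, 107, 108, 107, 108, 107, 108, 107, 107, 107, 106, 107, 107, 107, 106, 106, 107, 107, 106, 106, 108, 101, 98, 91, 84, 126, 122, 122, 120, 120]
[0.5002 0.2957 0.028 ] [0.4439 0.2893 0.02  ] [0.5079 0.2966 0.026 ] [0.5693 0.3041 0.014 ] [0.5136 0.2971 0.014 ]
285 [122, 122, 122, 121, 122, 121, 122, 122, 122, 122, 121, 122, 122, 122, 122, 122, 122, 122, 122, 122, 121, 122, 122, 122, 121, 123, 122, 121, 121, 122, 122, 122, 123, 121, 122, 122, 121, 123, 122, 122, 121, 121, 122, 121, 122, 122, 122, 122, 123, 122]
295 [121, 122, 121, 122, 122, 121, 121, 122, 121, 121, 122, 122, 122, 122, 122, 122, 122, 122, 122, 123, 121, 122, 125, 106, 99, 100, 101, 100, 99, 100, 100, 99, 101, 101, 101, 105, 89, 14, 21, 21, 25, 17, 11, 107, 128, 123, 122, 123, 122, 122]
305 [123, 122, 121, 122, 122, 122, 123, 126, 126, 105, 42, 11, 11, 12, 12, 16, 14, 12, 8, 35, 98, 101, 101, 101, 99, 101, 100, 100, 100, 100, 100, 101, 103, 113, 24, 18, 19, 24, 23, 20, 21, 22, 14, 39, 136, 125, 121, 121, 121, 123]
315 [109, 58, 19, 28, 27, 28, 29, 29, 28, 29, 29, 27, 30, 30, 24, 22, 100, 104, 101, 99, 100, 101, 100, 100, 100, 100, 100, 101, 100, 104, 109, 32, 17, 21, 25, 27, 19, 21, 22, 20, 21, 23, 19, 4, 138, 125, 122, 121, 122, 121]
325 [28, 30, 28, 28, 30, 29, 31, 29, 29, 28, 28, 20, 82, 102, 102, 100, 100, 100, 100, 99, 100, 100, 100, 100, 100, 101, 102, 104, 54, 21, 22, 25, 22, 23, 21, 20, 24, 21, 23, 23, 22, 22, 20, 11, 71, 130, 124, 122, 121, 122]
```

Emit:
play_rows(
  motion=[
    [0.015,-0.001,0,0,34],
    [0,0,0.006,0,34],
    [0,0,0.005,0,34],
    [0,0,0,0,34],
  ],
)

```text
time: 16.23
tool_pos: [0.4759, 0.293, -0.0352]
tcp_rot: [3.136, 0.189, 0.0]
wrist_force: [-1.8, -2.1, 9.5]
width: 0.399
```

Emit:
play_rows(
  motion=[
    [0,0,0.004,0,34],
    [0,0,0,0,34],
  ],
)

```text
time: 16.48
tool_pos: [0.476, 0.293, -0.0354]
tcp_rot: [3.135, 0.189, -0.001]
wrist_force: [-11.4, -7.7, 37.5]
width: 0.4
```

Emit:
play_rows(
  motion=[
    [0,0,0.003,0,34],
    [0,0,0,0,34],
  ],
)

```text
time: 16.73
tool_pos: [0.476, 0.293, -0.0355]
tcp_rot: [3.135, 0.19, -0.002]
wrist_force: [-18.9, -12.9, 58.7]
width: 0.398
```

```bash
python3 - <<'E'
from h import *
w=snap('wrist','w11'); st=read_state(); print(st['wrist_force'],st['width']); go(.46,.29,-.044)
P=ld('w11')[2]; print(P[:3,3])
g=cv2.cvtColor(w,cv2.COLOR_RGB2GRAY)
for v in(285,290,292,295,300): print(v,g[v,240:285].tolist(), g[v,350:400].tolist())
E
```

```text
[-20.0312 -12.1427  58.1493] 0.3995912102623787
t 16.775 pos [ 0.476   0.2931 -0.0354] yawx 6.91940147868289 zax [-0.0009 -0.0009 -1.    ] tool shift mm [-16.2594   1.0983   8.577 ] turn units None
[0.5493 0.3013 0.142 ]
285 [123, 123, 124, 123, 122, 123, 123, 124, 123, 123, 123, 122, 123, 123, 124, 123, 123, 122, 123, 124, 123, 124, 123, 123, 122, 123, 123, 123, 124, 122, 123, 124, 123, 123, 123, 124, 123, 124, 123, 123, 124, 123, 123, 122, 122] [123, 122, 123, 124, 123, 123, 123, 123, 123, 124, 123, 123, 123, 122, 123, 124, 123, 123, 124, 123, 123, 122, 124, 123, 124, 123, 123, 123, 123, 122, 124, 124, 123, 124, 123, 123, 123, 124, 123, 123, 123, 123, 123, 123, 123, 123, 123, 123, 123, 123]
290 [124, 123, 122, 123, 124, 123, 123, 123, 122, 122, 122, 123, 123, 123, 123, 122, 123, 123, 123, 124, 125, 124, 124, 124, 124, 124, 125, 123, 125, 124, 124, 124, 125, 124, 126, 125, 125, 125, 123, 123, 123, 123, 123, 123, 123] [122, 123, 124, 123, 124, 124, 123, 123, 123, 122, 123, 123, 123, 122, 123, 124, 125, 125, 126, 125, 125, 125, 124, 124, 125, 124, 124, 124, 124, 123, 124, 124, 123, 12
[... 753 characters left out ...]
3, 123, 122, 123, 124, 124, 123, 123, 123, 123, 122, 123, 123, 124, 125, 97, 7, 20, 25, 23, 20, 43, 93, 105, 102, 101, 100, 101, 102, 102, 102, 102, 100, 101, 103, 117, 125, 124, 123, 123, 123, 123, 123, 123, 122, 123, 123, 123, 123, 123]
300 [123, 123, 123, 122, 123, 124, 123, 123, 123, 123, 124, 123, 123, 124, 124, 125, 107, 100, 100, 101, 101, 102, 101, 102, 101, 101, 101, 101, 104, 112, 41, 21, 26, 26, 25, 22, 20, 9, 77, 133, 125, 124, 123, 123, 122] [122, 123, 123, 123, 123, 123, 124, 124, 123, 123, 123, 122, 124, 126, 125, 68, 13, 20, 22, 26, 27, 24, 33, 80, 109, 102, 102, 100, 101, 101, 102, 102, 102, 101, 102, 101, 103, 116, 125, 123, 123, 123, 123, 123, 123, 123, 123, 123, 123, 123]
```

Emit:
play_rows(
  motion=[
    [0,0,-0.008,0,34],
    [0,0,0,0,34],
    [0,0,0,0,20],
    [0,0,0,0,10],
    [0,0,0,0,10],
  ],
  squeeze=60,
)

```text
time: 17.4
tool_pos: [0.4766, 0.2935, -0.034]
tcp_rot: [-3.135, -0.189, -0.002]
wrist_force: [-2.1, -1.8, 13.8]
width: 0.199
```

```bash
python3 - <<'E'
from h import *
w=snap('wrist','w12'); st=read_state(); print(st['wrist_force'],st['width']); go(.46,.29,-.044)
g=cv2.cvtColor(w,cv2.COLOR_RGB2GRAY)
for v in(235,255,270,280,288,290,292,295,300,310,330,350): print(v,g[v,270:364].tolist())
E
```

```text
[-2.1009 -1.5743 13.9588] 0.1985512548749519
t 17.45 pos [ 0.4766  0.2935 -0.034 ] yawx 6.9055206305861745 zax [ 0.0014  0.0006 -1.    ] tool shift mm [-16.8944   1.446    9.9474] turn units None
235 [123, 122, 122, 122, 122, 121, 122, 122, 122, 122, 122, 122, 123, 122, 122, 122, 122, 122, 121, 122, 122, 121, 122, 123, 122, 122, 122, 122, 121, 122, 122, 122, 122, 122, 122, 123, 122, 123, 123, 121, 107, 122, 129, 135, 138, 141, 142, 144, 146, 147, 147, 149, 150, 151, 148, 147, 145, 141, 137, 131, 126, 119, 108, 100, 125, 122, 123, 123, 122, 123, 122, 123, 122, 122, 122, 122, 123, 122, 122, 121, 123, 121, 123, 122, 122, 122, 123, 122, 122, 122, 122, 122, 122, 123]
255 [122, 122, 122, 122, 122, 122, 122, 122, 122, 122, 123, 122, 123, 113, 96, 101, 102, 102, 102, 102, 101, 101, 102, 101, 101, 102, 101, 103, 102, 102, 102, 102, 102, 103, 102, 102, 101, 101, 103, 100, 101, 121, 131, 134, 138, 141, 142, 145, 146, 146, 148, 149, 150, 151, 149, 146, 144, 141, 135, 130, 127, 119, 108, 96, 102, 102, 102, 101, 101, 102, 100, 102, 102, 101, 101, 101, 102, 102, 100, 102, 101, 101, 102, 101, 102, 1
[... 3889 characters left out ...]
07, 108, 108, 109, 108, 109, 108, 107, 109, 108, 108, 108, 109, 108, 109, 108, 108, 109, 108, 109, 109, 109, 108, 108, 109, 109, 109, 108, 108, 109, 108, 107, 108, 106, 104, 104, 100, 98, 96, 95, 95, 87, 58, 15, 25, 25, 26, 20, 21, 60, 108, 101, 100, 100, 100, 99, 100, 101, 100]
350 [30, 28, 29, 27, 29, 29, 27, 28, 27, 30, 29, 27, 28, 31, 25, 26, 27, 24, 31, 41, 43, 41, 43, 39, 19, 19, 26, 90, 95, 97, 97, 100, 101, 103, 105, 106, 109, 109, 108, 108, 108, 108, 109, 109, 108, 109, 109, 109, 108, 108, 109, 108, 108, 108, 108, 109, 108, 109, 108, 109, 108, 108, 108, 107, 108, 107, 108, 108, 104, 103, 100, 99, 97, 95, 94, 92, 81, 23, 16, 27, 39, 43, 42, 42, 39, 32, 26, 27, 27, 25, 26, 29, 29, 28]
```

Emit:
play_rows(
  motion=[
    [0,0,0,0,5],
    [0,0,0,0,0],
    [0,0,-0.02,0,0],
    [0,0,-0.04,0,0],
    [0,0,0,0,0],
  ],
  squeeze=120,
)

```text
time: 18.08
tool_pos: [0.4774, 0.294, 0.0266]
tcp_rot: [-3.134, -0.189, -0.006]
wrist_force: [-0.2, 0.6, -1.7]
width: 0.186
```

```bash
cat >> h.py <<'E'
def rodpitch(fn,vs=(5,30,60,90,120,150,180,210,230)):
    """fit rod edges in wrist image -> depth profile -> 3d axis"""
    K,d,P=ld(fn); g=cv2.cvtColor(cv2.imread('pics/'+fn+'.png'),cv2.COLOR_BGR2GRAY).astype(float); out=[]
    for v in vs:
        r=g[v-1:v+2].mean(0); L=295+np.argmin(np.convolve(r[295:316],[1],'same')); Rr=322+np.argmin(r[322:340])
        a,b=[cv2.undistortPoints(np.array([[[u,v]]],float),K,d)[0,0] for u in(L-.5,Rr+.5)]
        Z=.008/(b[0]-a[0]); c=np.array([(a[0]+b[0])/2,a[1],1])*Z; out.append(np.r_[v,L,Rr,P[:3,:3]@c+P[:3,3]])
    out=np.array(out); print(out)
    f=np.polyfit(out[:,3],out[:,5],1); print('pitch deg',np.degrees(np.arctan(f[0])),'z at mid',out[:,5].mean())
E
python3 - <<'E'
from h import *
w=snap('wrist','w13'); st=read_state(); print(st['wrist_force'],st['width']); go(.46,.29,-.044); rodpitch('w13')
rodpitch('w12'); rodpitch('w8',(25,60,90,120,150,180,210))
E
```

```text
[-0.8588  0.2787 -0.7421] 0.18601704449688136
t 18.125 pos [0.4759 0.2932 0.0249] yawx 6.900957280083995 zax [ 0.001   0.0005 -1.    ] tool shift mm [-16.219    1.2697  68.8504] turn units None
[[  5.     308.     334.       0.5841   0.3061   0.0749]
 [ 30.     308.     334.       0.5768   0.3052   0.0764]
 [ 60.     308.     334.       0.5682   0.3042   0.0783]
 [ 90.     308.     334.       0.5596   0.3031   0.0803]
 [120.     309.     334.       0.5511   0.3019   0.0777]
 [150.     309.     333.       0.5419   0.301    0.075 ]
 [180.     310.     333.       0.532    0.2997   0.0722]
 [210.     310.     333.       0.5224   0.2985   0.0749]
 [230.     310.     333.       0.516    0.2977   0.0767]]
pitch deg 1.7249927056102625 z at mid 0.07627910652283634
[[  5.     308.     334.       0.5834   0.3056   0.014 ]
 [ 30.     308.     334.       0.5762   0.3047   0.0155]
 [ 60.     308.     334.       0.5675   0.3037   0.0175]
 [ 90.     308.     334.       0.5589   0.3027   0.0195]
 [120.     309.     334.       0.5504   0.3015   0.0169]
 [150.     309.     333.       0.5412   0.3005   0.0143]
 [180.     309.     333.       0.532    0.2994   0.0168]
 [210.     310.     333.       0.5217   0.298    0.0142]
 [230.     310.     333.       0.5153   0.2973   0.016 ]]
pitch deg 0.3878762349410755 z at mid 0.016065074061960227
[[ 25.     306.     324.       0.6791   0.0516   0.1594]
 [ 60.     307.     325.       0.6648   0.0494   0.1626]
 [ 90.     308.     326.       0.6527   0.0475   0.1656]
 [120.     308.     326.       0.6405   0.0461   0.1686]
 [150.     309.     327.       0.6284   0.0442   0.1718]
 [180.     304.     338.       0.6271   0.0428   0.2514]
 [210.     310.     328.       0.6043   0.0409   0.1785]]
pitch deg -29.69081107904065 z at mid 0.17971298775239775
```

```bash
python3 - <<'E'
from h import *
f=onz('w12',(320,279),.0272); T=np.array([.4766,.2935,0]); u=np.array([np.cos(np.radians(7)),np.sin(np.radians(7)),0])
gx=.030-(f-T)@u; print('gx',gx)
N=np.array([.6099,.0409,.09]); H=N-.16*u+gx*u; n=np.array([-u[1],u[0],0]); print('pre TCP',H+n*.0004, 'z',.09-.0485)
go(*(H[:2]+n[:2]*.0004),.2,7)
# recheck carrier pose from top images before/after
for n_ in('t6','t8'):
  g=cv2.cvtColor(cv2.imread('pics/'+n_+'.png'),cv2.COLOR_BGR2GRAY)
d=cv2.absdiff(cv2.imread('pics/t6.png'),cv2.imread('pics/t8.png'))
E
```

```text
gx 0.004092055950176244
pre TCP [0.4551 0.0223 0.09  ] z 0.041499999999999995
t 18.125 pos [0.4759 0.2932 0.0249] yawx 6.900957280083995 zax [ 0.001   0.0005 -1.    ] tool shift mm [ -52.9937  266.3444 -175.2972] turn units -0.00027511866643337157
```

Emit:
play_rows(
  motion=[
    [0,0,-0.04,0,0],
    [0,0,-0.055,0,0],
    [0,0,-0.055,0,0],
    [0,0.04,-0.04,0,0],
    [0.02,0.045,-0.0217,0,0],
  ],
)

```text
time: 18.75
tool_pos: [0.505, 0.2108, 0.2368]
tcp_rot: [-3.135, -0.193, 0.001]
wrist_force: [0.5, -0.4, -0.5]
width: 0.19
```

Emit:
play_rows(
  motion=[
    [0.02,0.05,0,0,0],
    [0.0195,0.056,0,0,0],
    [0,0,0,0.0045,0],
    [0,0,0,0,0],
  ],
)

```text
time: 19.25
tool_pos: [0.5563, 0.1102, 0.234]
tcp_rot: [-3.138, -0.143, 0.007]
wrist_force: [0.6, -0.1, -0.7]
width: 0.189
```

```bash
python3 - <<'E'
from h import *
w=snap('wrist','w14'); snap('scene','s14'); st=read_state(); print(st['wrist_force'],st['width']); go(.5578,.1107,.2366,5.276); rodpitch('w14')
A=cv2.imread('pics/w5.png',0); B=cv2.imread('pics/w14.png',0)
def m(name,x0,y0,x1,y1,z):
  t=A[y0:y1,x0:x1]; r=cv2.matchTemplate(B[max(0,y0-25):y1+25,x0-25:x1+25],t,cv2.TM_CCOEFF_NORMED); _,c,_,l=cv2.minMaxLoc(r)
  du=l[0]-25; dv=l[1]-min(25,y0); c0=((x0+x1)/2,(y0+y1)/2)
  p0=onz('w5',c0,z); p1=onz('w14',(c0[0]+du,c0[1]+dv),z); print(name,du,dv,round(c,3),'world shift mm',(p1-p0)*1e3)
m('well near rim',350,163,445,182,.048); m('well right',430,55,452,180,.048)
m('near plate',388,148,445,168,.108); m('near plate r',415,148,445,168,.108); m('far plate',384,54,448,76,.108); m('far r',420,54,448,76,.108); m('basket',370,70,432,155,.02)
E
```

```text
[-1.1072 -0.2475 -0.1075] 0.1870888917287151
t 19.35 pos [0.5564 0.1113 0.235 ] yawx 5.354792731309148 zax [-0.0027  0.     -1.    ] tool shift mm [ 1.3853  0.6865 -1.63  ] turn units 0.00021886869808093303
[[  5.     308.     334.       0.6637   0.1192   0.2813]
 [ 30.     308.     333.       0.6574   0.1188   0.278 ]
 [ 60.     308.     333.       0.6485   0.118    0.2801]
 [ 90.     308.     334.       0.6392   0.117    0.287 ]
 [120.     309.     333.       0.6306   0.1162   0.2794]
 [150.     309.     333.       0.6214   0.1154   0.2819]
 [180.     309.     333.       0.6121   0.1145   0.2844]
 [210.     310.     332.       0.6006   0.1135   0.2763]
 [230.     310.     332.       0.5939   0.1129   0.2782]]
pitch deg 1.5928932590739941 z at mid 0.280731406874652
well near rim 1 -2 0.784 world shift mm [ 0.0543 -0.1909  0.    ]
well right 0 11 0.864 world shift mm [-11.6098  -0.9061   0.    ]
near plate 0 10 0.738 world shift mm [-9.2191 -0.6125  0.    ]
near plate r 0 10 0.667 world shift mm [-9.2416 -0.5969  0.    ]
far plate 1 9 0.655 world shift mm [-8.3035 -1.189   0.    ]
far r 1 -9 0.672 world shift mm [3.746  0.7504 0.    ]
basket 0 7 0.851 world shift mm [-8.6516 -0.4891  0.    ]
```

```bash
python3 - <<'E'
from h import *
A=cv2.imread('pics/w5.png',0); B=cv2.imread('pics/w14.png',0)
print('w5 col415',A[45:90,415].tolist(),A[140:185,415].tolist()); print('w14 col',B[45:100,415].tolist(),B[140:190,415].tolist())
for n,I,vs in(('w5',A,(63,65,160,162)),('w14',B,(70,72,74,168,170,172))):
  for v in vs: print(n,v,I[v,384:456].tolist())
E
```

```text
w5 col415 [97, 99, 100, 98, 97, 111, 156, 161, 162, 153, 142, 120, 139, 157, 173, 182, 182, 183, 184, 185, 192, 144, 64, 152, 183, 167, 75, 88, 85, 84, 93, 100, 81, 80, 104, 157, 174, 172, 174, 142, 121, 122, 121, 120, 115] [129, 129, 129, 128, 128, 129, 130, 129, 100, 72, 107, 159, 70, 81, 100, 113, 102, 149, 196, 192, 192, 191, 193, 191, 163, 109, 105, 106, 98, 160, 213, 203, 178, 198, 215, 218, 216, 191, 156, 149, 151, 151, 152, 152, 151]
w14 col [98, 92, 139, 202, 213, 212, 212, 205, 182, 189, 219, 187, 102, 80, 102, 113, 111, 101, 161, 215, 214, 212, 213, 206, 175, 181, 184, 185, 185, 189, 176, 86, 143, 199, 164, 91, 85, 86, 86, 71, 78, 73, 164, 199, 200, 196, 197, 198, 199, 181, 186, 186, 188, 188, 190] [127, 128, 129, 128, 129, 130, 132, 132, 131, 131, 129, 129, 130, 131, 134, 126, 87, 69, 129, 179, 139, 72, 78, 97, 124, 106, 129, 185, 194, 193, 193, 192, 190, 206, 218, 195, 159, 149, 151, 152, 152, 152, 152, 153, 152, 152, 151, 152, 152, 152]
w5 63 [89, 90, 90, 89, 91, 90, 75, 67, 67, 62, 102, 178, 190, 186, 185, 185, 185, 184, 184, 184, 185, 184, 184, 184, 184, 184, 183, 184
[... 2796 characters left out ...]
8, 50, 100, 174, 201, 195, 194, 194, 193, 194, 194, 193, 193, 193, 193, 193, 193, 193, 193, 194, 193, 193, 193, 193, 193, 193, 193, 193, 193, 192, 193, 193, 193, 192, 193, 193, 193, 192, 192, 192, 193, 192, 192, 193, 192, 192, 192, 192, 191, 188, 217, 216, 153, 148, 150, 152, 152, 151, 152, 151, 151, 151, 151, 151, 152, 151, 151]
w14 172 [212, 212, 213, 214, 217, 217, 194, 159, 178, 200, 197, 196, 195, 195, 196, 195, 196, 196, 193, 190, 190, 191, 191, 190, 190, 190, 190, 190, 190, 191, 190, 190, 189, 189, 191, 191, 191, 190, 190, 190, 190, 190, 190, 190, 190, 190, 189, 190, 190, 190, 190, 190, 190, 189, 187, 221, 213, 140, 149, 151, 151, 151, 151, 151, 151, 151, 152, 151, 152, 151, 151, 151]
```

```bash
python3 - <<'E'
from h import *
for n,E in(('w5',((394.5,443.7,62.2),(392.7,440.6,160.8))),('w14',((396.7,446.8,72),(391.8,438.8,169.7)))):
  F,N=[(onz(n,(a,v),.108)+onz(n,(b,v),.108))/2 for a,b,v in E]; d=F-N
  print(n,'F',F,'N',N,np.linalg.norm(d),'yaw',np.degrees(np.arctan2(d[1],d[0])),[np.linalg.norm(onz(n,(a,v),.108)-onz(n,(b,v),.108)) for a,b,v in E])
q=onz('w14',(421.7,72),.108)
for n,(a,b) in (('w14',((392,72),(447,75))),): pass
E
```

```text
w5 F [0.6798 0.0496 0.108 ] N [0.6097 0.0408 0.108 ] 0.07071977237734979 yaw 7.143978717408353 [np.float64(0.03577411233809177), np.float64(0.03690442979448501)]
w14 F [0.6711 0.0472 0.108 ] N [0.6012 0.0414 0.108 ] 0.07018713238066814 yaw 4.7349588552244235 [np.float64(0.036319882229593696), np.float64(0.03611299283376843)]
```

Emit:
play_rows(
  motion=[
    [0,0,0,0.0015,0],
    [-0.039,0.0241,0,0,0],
    [-0.039,0.0241,0,0,0],
    [-0.039,0.0241,0,0,0],
    [0,0,0.03,0,0],
  ],
)

```text
time: 19.98
tool_pos: [0.447, 0.0283, 0.2093]
tcp_rot: [3.138, 0.129, 0.011]
wrist_force: [1.3, -0.0, -1.5]
width: 0.186
```

Emit:
play_rows(
  motion=[
    [0,0,0.05,0,0],
    [0,0,0.05,0,0],
    [0,0,0.045,0,0],
    [0,0,0.0185,0,0],
    [0,0,0,0,0],
  ],
)

```text
time: 20.6
tool_pos: [0.4447, 0.0294, 0.0415]
tcp_rot: [-3.139, -0.132, 0.006]
wrist_force: [-0.2, -0.4, -0.5]
width: 0.188
```

```bash
python3 - <<'E'
from h import *
snap('wrist','w15'); snap('top','t15'); snap('scene','s15'); s=read_state(); print(s['wrist_force'],s['width']); go(.4457,.0295,.0415,4.8); rodpitch('w15')
tip=np.array([.6012,.0414,.09])-.03*np.array([.9966,.0828,0]); print(proj('t15',[tip]),proj('s15',[tip]))
g=cv2.imread('pics/t15.png',0); 
for v in range(232,262,3): print(v,g[v,404:428].tolist())
E
```

```text
[ 0.1557  0.4365 -0.3477] 0.18528874579222962
t 20.75 pos [0.4481 0.0291 0.0445] yawx 4.786546365139814 zax [ 0.0027  0.     -1.    ] tool shift mm [-2.408  -0.6038  3.023 ] turn units -3.737120794495594e-05
[[  5.     308.     334.       0.5522   0.0377   0.0889]
 [ 30.     308.     334.       0.5449   0.0371   0.0905]
 [ 60.     308.     334.       0.5363   0.0364   0.0925]
 [ 90.     308.     334.       0.5277   0.0357   0.0946]
 [120.     309.     334.       0.5191   0.0348   0.0921]
 [150.     310.     333.       0.5095   0.034    0.0841]
 [180.     309.     333.       0.5006   0.0334   0.092 ]
 [210.     310.     332.       0.489    0.0324   0.0838]
 [230.     310.     332.       0.4824   0.0319   0.0858]]
pitch deg 4.926796880354135 z at mid 0.08936155563699599
[[415.7137 243.6262]] [[367.3611 187.6581]]
232 [94, 103, 106, 106, 104, 106, 98, 104, 107, 120, 130, 140, 164, 170, 177, 161, 160, 156, 173, 181, 189, 189, 208, 224]
235 [213, 210, 213, 215, 219, 220, 222, 226, 228, 227, 213, 213, 212, 211, 212, 211, 217, 214, 214, 209, 207, 201, 189, 198]
238 [133, 128, 122, 119, 126,
[... 270 characters left out ...]
 118, 119, 115, 122, 156, 169, 165, 166, 166, 169, 165, 166, 167, 166, 167]
247 [119, 122, 123, 120, 118, 121, 119, 118, 121, 117, 111, 131, 149, 138, 146, 167, 168, 167, 166, 164, 165, 164, 166, 167]
250 [122, 123, 118, 118, 120, 121, 118, 123, 119, 121, 108, 127, 145, 141, 148, 167, 166, 169, 166, 165, 167, 165, 167, 168]
253 [118, 119, 121, 117, 121, 118, 119, 119, 116, 120, 106, 123, 139, 143, 134, 146, 167, 167, 166, 167, 166, 164, 166, 168]
256 [119, 124, 114, 119, 122, 120, 118, 117, 120, 118, 118, 116, 134, 150, 135, 143, 168, 167, 168, 165, 167, 166, 163, 167]
259 [121, 117, 120, 118, 119, 119, 118, 118, 117, 121, 116, 114, 130, 148, 140, 140, 168, 166, 165, 167, 167, 166, 168, 165]
```

Emit:
play_rows(
  motion=[
    [0.01,0,0,0,0],
    [0.01,0,0,0,0],
    [0.01,0,0,0,0],
    [0.01,0,0,0,0],
  ],
)

```text
time: 21.25
tool_pos: [0.4876, 0.032, 0.0432]
tcp_rot: [3.139, 0.13, 0.0]
wrist_force: [0.1, 0.1, -1.3]
width: 0.187
```

Emit:
play_rows(
  motion=[
    [0.012,0,0,0,0],
    [0.012,0,0,0,0],
    [0.012,0,0,0,0],
  ],
)

```text
time: 21.62
tool_pos: [0.5233, 0.035, 0.043]
tcp_rot: [-3.139, -0.13, 0.0]
wrist_force: [0.5, -0.1, -0.6]
width: 0.19
```

Emit:
play_rows(
  motion=[
    [0.012,0,0,0,0],
    [0.012,0,0,0,0],
    [0.012,0,0,0,0],
  ],
)

```text
time: 22.0
tool_pos: [0.5592, 0.038, 0.0431]
tcp_rot: [-3.139, -0.13, 0.0]
wrist_force: [-0.4, -0.1, -1.6]
width: 0.19
```

```bash
python3 - <<'E'
from h import *
snap('wrist','w16'); s=read_state(); print(s['wrist_force'],s['torque'],s['width']); go(.4457+.112*.9966,.0295+.112*.0828,.0415,4.8); rodpitch('w16')
g=cv2.imread('pics/w16.png',0)
# plate tops in view
A=g[0:260,:]; print(A[0:260,300].tolist()); print(A[0:260,345].tolist())
E
```

```text
[ 2.8757  0.6395 -1.5069] [-0.0531 -0.1498 -0.0171] 0.19161381317040643
t 22.05 pos [0.5611 0.0381 0.0435] yawx 4.740535884785211 zax [ 0.0024  0.0001 -1.    ] tool shift mm [-3.6944 -0.981   1.9719] turn units -0.00016517809781883366
[[  5.     299.     336.       0.6566   0.0461   0.1285]
 [ 30.     307.     335.       0.6574   0.0454   0.1013]
 [ 60.     309.     333.       0.652    0.045    0.0843]
 [ 90.     309.     333.       0.6427   0.0442   0.0865]
 [120.     309.     333.       0.6334   0.0434   0.0888]
 [150.     309.     333.       0.6241   0.0427   0.0912]
 [180.     309.     334.       0.6155   0.0418   0.0986]
 [210.     295.     333.       0.6152   0.0434   0.141 ]
 [230.     297.     323.       0.6017   0.0441   0.1072]]
pitch deg -10.13235719640654 z at mid 0.10305482543028467
[114, 114, 117, 122, 73, 70, 72, 73, 73, 73, 74, 72, 75, 73, 76, 72, 71, 72, 70, 71, 71, 72, 73, 73, 75, 73, 72, 72, 72, 74, 74, 74, 75, 75, 74, 74, 73, 72, 72, 73, 75, 73, 72, 74, 74, 73, 72, 82, 144, 148, 144, 144, 144, 144, 144, 143, 143, 143, 143, 143, 144, 143, 143, 143, 143, 143, 144, 1
[... 1406 characters left out ...]
141, 141, 141, 141, 141, 141, 140, 141, 141, 141, 141, 141, 141, 142, 141, 141, 141, 141, 141, 140, 141, 140, 141, 142, 140, 141, 141, 140, 141, 141, 140, 140, 140, 141, 140, 140, 140, 141, 141, 140, 140, 140, 141, 140, 140, 140, 140, 140, 141, 141, 140, 140, 141, 140, 140, 142, 141, 141, 141, 141, 140, 140, 141, 140, 141, 140, 140, 141, 141, 144, 136, 97, 88, 89, 91, 90, 90, 90, 90, 92, 88, 87, 89, 90, 91, 92, 91, 91, 91, 91, 92, 92, 91, 94, 94, 93, 92, 93, 93, 92, 92, 93, 90, 91, 90, 89, 91, 89, 90, 93, 90, 91, 94, 94, 93, 90, 87, 97, 137, 136, 136, 135, 135, 137, 138, 137, 138, 137, 138, 137, 139, 137, 136, 133, 156, 164, 163, 165, 174, 101, 87, 89, 90, 91, 90, 89, 93, 92, 92, 93, 92, 89]
```

Emit:
play_rows(
  motion=[
    [0.005,0,0,0,0],
    [0.005,0,0,0,0],
    [0,0,0,0,0],
    [0,0,0,0,0],
  ],
)

```text
time: 22.55
tool_pos: [0.5681, 0.0387, 0.043]
tcp_rot: [-3.139, -0.13, 0.0]
wrist_force: [1.3, 0.5, -1.2]
width: 0.187
```

Emit:
play_rows(
  motion=[
    [0,0,-0.003,0,0],
    [0,0,-0.003,0,0],
    [0,0,-0.003,0,0],
    [0,0,-0.003,0,0],
  ],
)

```text
time: 23.05
tool_pos: [0.5684, 0.0388, 0.0554]
tcp_rot: [-3.139, -0.13, -0.0]
wrist_force: [-3.1, 1.8, -1.7]
width: 0.181
```

```bash
python3 - <<'E'
from h import *
snap('wrist','w17'); snap('scene','s17'); s=read_state(); print(s['wrist_force'],s['torque'],s['width']); go(.566,.0395,.0415,4.8); rodpitch('w17',(50,60,70,80,90,100,120,140,160,175))
g=cv2.imread('pics/w17.png',0); print(g[:,300].tolist()[:280])
E
```

```text
[ 0.617  -0.2215 -1.5456] [-0.0691 -0.0802 -0.0969] 0.17462765647304584
t 23.15 pos [0.5687 0.0388 0.0557] yawx 4.742135458998908 zax [ 0.0008  0.0001 -1.    ] tool shift mm [-2.6269 -0.8746 14.161 ] turn units -0.00016073483611415263
[[ 50.     297.     332.       0.6573   0.0469   0.1379]
 [ 60.     306.     337.       0.657    0.0453   0.1265]
 [ 70.     307.     332.       0.6574   0.0459   0.1027]
 [ 80.     308.     331.       0.6555   0.0458   0.0926]
 [ 90.     308.     331.       0.6523   0.0455   0.0933]
 [100.     308.     331.       0.649    0.0453   0.0941]
 [120.     309.     331.       0.6426   0.0446   0.0898]
 [140.     309.     331.       0.6359   0.044    0.0915]
 [160.     309.     331.       0.6292   0.0435   0.0933]
 [175.     310.     331.       0.6234   0.0428   0.0884]]
pitch deg 38.09282178135627 z at mid 0.10100171471465198
[133, 165, 166, 156, 145, 136, 110, 90, 94, 93, 90, 113, 136, 137, 137, 137, 138, 139, 138, 141, 141, 140, 140, 139, 140, 140, 141, 140, 142, 149, 104, 70, 68, 74, 73, 71, 73, 70, 84, 121, 117, 116, 116, 117, 119, 114, 82, 70, 74, 75, 75
[... 360 characters left out ...]
143, 144, 143, 144, 144, 143, 144, 144, 144, 144, 144, 145, 144, 144, 144, 145, 145, 144, 146, 146, 146, 145, 146, 144, 144, 144, 144, 144, 143, 143, 143, 144, 143, 142, 142, 142, 142, 143, 141, 141, 141, 141, 141, 141, 140, 141, 140, 140, 140, 140, 139, 139, 140, 139, 139, 138, 139, 139, 139, 137, 138, 137, 138, 138, 137, 138, 144, 97, 86, 88, 89, 89, 90, 89, 90, 88, 89, 90, 91, 91, 91, 92, 92, 91, 92, 91, 93, 92, 91, 91, 92, 91, 91, 105, 93, 89, 91, 92, 92, 91, 88, 90, 87, 97, 94, 89, 87, 82, 86, 89, 93, 88, 89, 90, 93, 93, 90, 90, 84, 111, 134, 135, 134, 135, 135, 137, 137, 137, 136, 136, 136, 136, 137, 133, 111, 111, 112, 112, 114, 115, 96, 88, 90, 89, 87, 90, 89, 88, 92, 92, 93, 91, 91]
```

```bash
python3 - <<'E'
from h import *
for n in('w13','w16','w17'):
  g=cv2.imread('pics/'+n+'.png',0)
  print(n,'col316 v240-400',g[240:400:2,316].tolist())
  for v in (290,296,310,340,360): print(n,v,g[v,284:360].tolist())
E
```

```text
w13 col316 v240-400 [130, 131, 130, 131, 131, 130, 130, 131, 132, 104, 86, 90, 90, 89, 121, 140, 136, 134, 133, 133, 134, 93, 86, 93, 95, 97, 95, 99, 99, 99, 99, 99, 99, 99, 99, 100, 99, 99, 99, 100, 98, 100, 99, 100, 99, 98, 98, 98, 99, 99, 99, 99, 98, 98, 98, 98, 97, 99, 97, 97, 98, 98, 99, 99, 98, 97, 98, 98, 98, 98, 97, 97, 98, 99, 97, 99, 97, 97, 96, 97]
w13 290 [116, 115, 117, 116, 115, 116, 115, 116, 116, 118, 85, 61, 73, 82, 90, 89, 90, 92, 93, 93, 95, 94, 96, 97, 95, 95, 96, 96, 96, 97, 96, 96, 97, 97, 96, 96, 96, 96, 95, 98, 96, 95, 97, 96, 97, 95, 96, 96, 96, 96, 95, 97, 96, 96, 95, 94, 92, 90, 90, 86, 87, 86, 78, 67, 62, 91, 119, 115, 116, 116, 115, 116, 116, 116, 116, 115]
w13 296 [92, 91, 91, 93, 93, 92, 91, 91, 93, 94, 72, 64, 77, 89, 90, 89, 92, 93, 94, 96, 98, 100, 101, 100, 101, 100, 100, 99, 99, 99, 99, 99, 99, 99, 100, 100, 99, 100, 99, 100, 98, 99, 99, 99, 99, 98, 99, 99, 99, 99, 99, 99, 98, 98, 97, 95, 95, 92, 91, 89, 87, 85, 84, 70, 62, 75, 95, 92, 91, 92, 91, 93, 92, 92, 92, 90]
w13 310 [92, 91, 91, 92, 92, 92, 92, 92, 95, 75, 23, 67, 76, 83, 90, 89, 90, 93, 9
[... 4237 characters left out ...]
0, 13, 20, 14, 39, 100, 92, 92, 91, 92, 92, 91, 91, 92, 91, 91]
w17 340 [64, 130, 145, 140, 138, 139, 147, 96, 29, 33, 37, 38, 35, 14, 19, 13, 32, 99, 91, 93, 93, 95, 96, 99, 98, 99, 99, 98, 98, 98, 97, 98, 99, 98, 98, 97, 99, 98, 98, 99, 98, 99, 99, 99, 98, 98, 99, 98, 99, 98, 98, 98, 97, 94, 93, 91, 90, 90, 86, 27, 14, 15, 20, 34, 36, 36, 33, 41, 97, 145, 139, 137, 140, 142, 120, 56]
w17 360 [24, 24, 27, 21, 19, 26, 21, 23, 40, 37, 34, 37, 39, 20, 17, 17, 6, 74, 92, 91, 93, 95, 97, 96, 98, 98, 98, 98, 98, 98, 98, 98, 99, 99, 97, 98, 98, 99, 97, 96, 97, 97, 98, 99, 98, 97, 99, 98, 98, 97, 99, 97, 96, 95, 94, 90, 90, 85, 65, 10, 17, 20, 27, 40, 36, 36, 37, 34, 20, 21, 26, 24, 24, 24, 23, 24]
```

```bash
python3 - <<'E'
from h import *
print('w16 near top', onz('w16',(300,227.5),.108),onz('w16',(300,243),.108)); print('w17 near', onz('w17',(300,246.5),.108),onz('w17',(300,261),.108))
print('w17 far?',[onz('w17',(300,v),.108) for v in(11.5,29.5,38.5,46)])
for n in('w16','w17'):
  g=cv2.imread('pics/'+n+'.png',0)
  for c in (270,290,318,321,350): print(n,c,g[0:80,c].tolist())
  r=233 if n=='w16' else 252
  print(n,g[r,270:420].tolist())
E
```

```text
w16 near top [0.6024 0.0471 0.108 ] [0.5977 0.0468 0.108 ]
w17 near [0.6018 0.0478 0.108 ] [0.5968 0.0475 0.108 ]
w17 far? [array([0.6722, 0.0527, 0.108 ]), array([0.6674, 0.0523, 0.108 ]), array([0.665 , 0.0522, 0.108 ]), array([0.6629, 0.052 , 0.108 ])]
w16 270 [73, 72, 70, 71, 72, 72, 71, 72, 72, 74, 72, 72, 71, 59, 147, 178, 172, 173, 171, 171, 171, 173, 176, 119, 126, 138, 142, 139, 137, 136, 137, 134, 124, 114, 100, 74, 71, 72, 71, 72, 73, 69, 67, 64, 74, 94, 107, 107, 107, 101, 99, 100, 103, 104, 104, 107, 100, 101, 104, 106, 108, 108, 97, 86, 87, 92, 102, 107, 104, 101, 102, 104, 104, 106, 106, 108, 102, 103, 104, 105]
w16 290 [71, 72, 71, 72, 72, 72, 73, 71, 72, 75, 73, 73, 74, 73, 77, 73, 72, 72, 72, 72, 75, 74, 75, 74, 74, 76, 75, 76, 76, 76, 76, 75, 76, 74, 76, 74, 73, 71, 71, 71, 74, 73, 72, 74, 73, 75, 74, 63, 140, 148, 144, 144, 144, 144, 145, 145, 144, 145, 145, 145, 145, 145, 146, 145, 145, 144, 144, 144, 146, 144, 144, 145, 146, 144, 145, 144, 145, 144, 145, 145]
w16 318 [129, 129, 129, 130, 129, 130, 131, 130, 130, 130, 131, 131, 130, 132, 131, 130, 131, 130, 131, 
[... 3812 characters left out ...]
 136, 135, 136, 135, 136, 136, 135, 135, 135, 137, 135, 137, 136, 136, 136, 136, 136, 135, 136, 137, 137, 136, 137, 137, 136, 137, 136, 136, 137, 136, 136, 136, 136, 137, 136, 136, 137, 135, 137, 136, 137, 136, 136, 137, 136, 137, 136, 136, 137, 136, 136, 137, 136, 136, 137, 136, 137, 136, 137, 136, 137, 137, 136, 136, 137, 137, 137, 136, 136, 137, 138, 137, 137, 136, 137, 137, 136, 136, 136, 136, 137, 136, 137, 137, 136, 136, 137, 137, 137, 137, 137, 135, 136, 136, 137, 136, 134, 138, 159, 163, 162, 162, 162, 162, 162, 163, 162, 163, 162, 161, 162, 163, 162, 161, 161, 161, 161, 163, 162, 162, 161, 163, 162, 162, 162, 161, 162, 162, 162, 162, 162, 162, 163, 162, 162, 162, 161, 162, 161, 162]
```

Emit:
play_rows(
  motion=[
    [0,0,0.009,0,0],
    [0,0,0.004,0,24],
    [0,0,0.004,0,24],
    [0,0,0.004,0,24],
  ],
  squeeze=50,
)

```text
time: 23.65
tool_pos: [0.5682, 0.0387, 0.0336]
tcp_rot: [-3.139, -0.13, 0.001]
wrist_force: [-0.6, -0.6, 0.1]
width: 0.28
```

```bash
python3 - <<'E'
from h import *
snap('wrist','w18'); s=read_state(); print(s['wrist_force'],s['torque'],s['width']); go(.5687,.0388,.034,4.8); rodpitch('w18',(70,80,90,100,120,140,160,175))
g=cv2.imread('pics/w18.png',0); print(g[240:400:2,316].tolist())
for v in (310,340,360): print(v,g[v,274:370].tolist())
E
```

```text
[-0.4966  0.026   0.9771] [-0.0147  0.0403  0.0006] 0.2788051710879282
t 23.7 pos [0.5678 0.0387 0.0331] yawx 4.739254971771835 zax [-0.0012 -0.     -1.    ] tool shift mm [ 0.9132 -0.0008 -0.9352] turn units -0.00016873618952265208
[[ 70.     302.     328.       0.6566   0.0471   0.0856]
 [ 80.     302.     328.       0.6537   0.0469   0.0863]
 [ 90.     302.     328.       0.6508   0.0466   0.087 ]
 [100.     302.     328.       0.648    0.0464   0.0877]
 [120.     302.     328.       0.6422   0.0459   0.0891]
 [140.     303.     328.       0.6363   0.0454   0.086 ]
 [160.     303.     328.       0.6304   0.0449   0.0875]
 [175.     302.     329.       0.6271   0.0445   0.0975]]
pitch deg -12.948421027822103 z at mid 0.08833810380124958
[97, 117, 142, 137, 135, 133, 133, 133, 122, 86, 97, 96, 98, 98, 98, 99, 100, 99, 98, 98, 100, 98, 98, 100, 99, 99, 98, 99, 99, 99, 99, 98, 100, 100, 98, 98, 99, 99, 98, 98, 99, 99, 99, 99, 98, 98, 97, 98, 97, 97, 98, 96, 98, 98, 98, 97, 97, 97, 98, 97, 96, 98, 97, 96, 97, 97, 98, 98, 96, 96, 96, 96, 96, 96, 97, 96, 96, 96, 96, 96]
310 [92, 93, 92, 
[... 485 characters left out ...]
 98, 97, 97, 97, 96, 98, 97, 97, 97, 97, 96, 97, 97, 98, 98, 97, 97, 97, 98, 97, 97, 98, 98, 97, 97, 98, 98, 97, 97, 98, 97, 96, 95, 94, 91, 91, 89, 87, 88, 85, 78, 70, 57, 41, 119, 173, 165, 163, 163, 163, 162, 163, 168, 166, 41, 9, 19, 19, 18, 20, 20, 17, 15, 27, 39, 37, 36, 31, 56, 115, 144, 139]
360 [23, 21, 19, 33, 39, 35, 38, 41, 30, 17, 18, 17, 21, 17, 7, 90, 71, 86, 85, 89, 89, 90, 93, 95, 95, 98, 98, 96, 96, 97, 97, 97, 97, 98, 97, 96, 96, 98, 96, 98, 96, 97, 96, 97, 98, 97, 97, 97, 97, 98, 98, 98, 97, 97, 98, 96, 94, 93, 92, 89, 89, 88, 86, 82, 74, 65, 32, 87, 176, 165, 163, 162, 163, 162, 162, 162, 162, 162, 164, 169, 151, 0, 18, 16, 17, 18, 19, 31, 38, 38, 39, 37, 30, 23, 23, 24]
```

```bash
python3 - <<'E'
from h import *
g=cv2.imread('pics/w18.png',0); print(g[200:262,300].tolist()); print(g[200:262,345].tolist())
print('flange rear',onz('w18',(315,257),.099),'flange front?',onz('w18',(315,243),.0995))
print([ (v,onz('w18',(345,v),.108)) for v in (215,225,235,245)])
E
```

```text
[123, 121, 124, 126, 125, 125, 129, 127, 131, 103, 88, 91, 94, 93, 92, 91, 83, 137, 137, 136, 135, 138, 137, 137, 139, 138, 139, 138, 137, 138, 138, 138, 137, 139, 145, 110, 93, 96, 95, 96, 99, 116, 139, 137, 136, 135, 135, 134, 133, 131, 131, 131, 131, 131, 132, 124, 85, 84, 91, 94, 97, 97]
[93, 93, 92, 93, 93, 94, 89, 90, 95, 91, 89, 93, 95, 94, 92, 90, 83, 139, 138, 137, 136, 135, 137, 138, 139, 139, 139, 139, 138, 139, 139, 139, 139, 139, 143, 110, 97, 101, 123, 121, 121, 118, 118, 117, 117, 116, 117, 115, 115, 114, 105, 141, 175, 178, 179, 179, 179, 179, 180, 178, 178, 177]
flange rear [0.6029 0.0427 0.099 ] flange front? [0.6074 0.0431 0.0995]
[(215, array([0.6185, 0.0358, 0.108 ])), (225, array([0.6157, 0.0355, 0.108 ])), (235, array([0.6129, 0.0352, 0.108 ])), (245, array([0.6101, 0.035 , 0.108 ]))]
```

Emit:
play_rows(
  motion=[
    [0.01,-0.0015,0.002,0,24],
    [0,0,0.002,0,20],
    [0,0,0,0,0],
    [0,0,0,0,0],
    [0,0,0,0,0],
  ],
  squeeze=50,
)

```text
time: 24.32
tool_pos: [0.5782, 0.0411, 0.0302]
tcp_rot: [-3.139, -0.13, -0.0]
wrist_force: [0.9, 0.6, -0.7]
width: 0.2
```

```bash
python3 - <<'E'
from h import *
snap('wrist','w19'); s=read_state(); print(s['wrist_force'],s['torque'],s['width']); go(.5687,.0388,.034,4.8); rodpitch('w19',(70,80,90,100,120,140,160))
g=cv2.imread('pics/w19.png',0); print(g[200:300,300].tolist())
E
```

```text
[ 0.6791  0.1206 -0.3758] [ 0.0481 -0.1132  0.0368] 0.20139935543593127
t 24.375 pos [0.5781 0.0411 0.0302] yawx 4.737768581160226 zax [ 0.0002  0.     -1.    ] tool shift mm [-9.5986  1.4851 -3.8155] turn units -0.00017286505233274043
[[ 70.     307.     335.       0.6656   0.0476   0.0909]
 [ 80.     307.     335.       0.6629   0.0474   0.0915]
 [ 90.     307.     334.       0.6605   0.0473   0.088 ]
 [100.     307.     335.       0.6576   0.0469   0.0928]
 [120.     308.     334.       0.6523   0.0465   0.0857]
 [140.     308.     334.       0.6466   0.046    0.0872]
 [160.     308.     334.       0.6408   0.0456   0.0887]]
pitch deg 8.291187537387966 z at mid 0.08925381881983505
[88, 90, 90, 90, 94, 95, 95, 93, 94, 94, 93, 94, 94, 93, 94, 93, 94, 94, 94, 95, 93, 92, 92, 103, 94, 91, 91, 94, 93, 90, 94, 89, 102, 115, 118, 117, 116, 113, 115, 114, 115, 114, 116, 117, 120, 102, 90, 89, 91, 92, 94, 94, 93, 90, 92, 92, 85, 110, 137, 135, 134, 135, 135, 136, 137, 138, 137, 138, 136, 137, 137, 137, 137, 138, 142, 107, 94, 94, 100, 124, 131, 128, 130, 131, 132, 131, 129, 131, 129, 129, 130, 131, 118, 66, 72, 77, 82, 85, 88, 90]
```

Emit:
play_rows(
  motion=[
    [0,0,-0.004,0,0],
    [0,0,-0.004,0,0],
    [0,0,-0.004,0,0],
    [0,0,-0.004,0,0],
  ],
)

```text
time: 24.88
tool_pos: [0.578, 0.0411, 0.0463]
tcp_rot: [-3.139, -0.13, 0.001]
wrist_force: [-0.7, 0.0, -1.9]
width: 0.203
```

```bash
python3 - <<'E'
from h import *
snap('wrist','w20');snap('scene','s20'); s=read_state(); print(s['wrist_force'],s['torque'],s['width']); go(.5687,.0388,.034,4.8); rodpitch('w20',(70,80,90,100,120,140,160,175))
g=cv2.imread('pics/w20.png',0); print(g[200:320,300].tolist())
E
```

```text
[ 0.0842  0.112  -1.4485] [0.0005 0.1475 0.0161] 0.20413068990177077
t 24.975 pos [0.5787 0.0411 0.0468] yawx 4.7421699566559266 zax [ 0.0011  0.     -1.    ] tool shift mm [-10.1732   1.4548  12.7761] turn units -0.00016063900928908008
[[ 70.     307.     335.       0.6655   0.0476   0.1069]
 [ 80.     307.     335.       0.6628   0.0474   0.1076]
 [ 90.     307.     334.       0.6604   0.0473   0.1041]
 [100.     307.     335.       0.6574   0.0469   0.1089]
 [120.     308.     334.       0.6521   0.0465   0.1018]
 [140.     308.     334.       0.6464   0.046    0.1033]
 [160.     308.     334.       0.6407   0.0456   0.1048]
 [175.     309.     334.       0.6359   0.045    0.1014]]
pitch deg 9.552271465732764 z at mid 0.10483980981876465
[90, 90, 92, 92, 93, 92, 92, 93, 92, 94, 94, 94, 93, 94, 94, 93, 94, 94, 93, 94, 93, 91, 103, 93, 90, 92, 94, 92, 94, 94, 92, 90, 89, 106, 105, 103, 101, 102, 89, 89, 88, 88, 89, 92, 94, 90, 90, 91, 92, 93, 94, 93, 91, 91, 91, 85, 123, 136, 133, 134, 134, 135, 136, 136, 136, 138, 136, 135, 137, 137, 135, 136, 139, 131, 94, 93, 96, 95, 101, 124, 129, 129, 130, 130, 132, 130, 130, 130, 130, 130, 131, 132, 83, 66, 73, 79, 80, 85, 88, 92, 91, 91, 93, 92, 91, 92, 93, 92, 92, 93, 93, 92, 91, 92, 91, 92, 92, 92, 92, 91]
```

Emit:
play_rows(
  motion=[
    [0,0,-0.008,0,0],
    [0,0,-0.014,0,0],
    [0,0,-0.018,0,0],
    [0,0,-0.018,0,0],
    [0,0,-0.012,0,0],
  ],
)

```text
time: 25.6
tool_pos: [0.5795, 0.0411, 0.1186]
tcp_rot: [3.139, 0.13, 0.005]
wrist_force: [-0.5, 0.7, -2.3]
width: 0.205
```

```bash
python3 - <<'E'
from h import *
snap('wrist','w21');snap('scene','s21'); s=read_state(); print(s['wrist_force'],s['torque'],s['width']); go(.5687,.0388,.034,4.8); rodpitch('w21',(70,80,90,100,120,140,160,175))
g=cv2.imread('pics/w21.png',0); print(g[200:320,300].tolist())
E
```

```text
[ 0.4818 -0.0606 -2.4906] [-0.0315  0.1357  0.0237] 0.20428029062510877
t 25.7 pos [0.58   0.0412 0.1188] yawx 4.740916066549918 zax [ 0.0046  0.0002 -1.    ] tool shift mm [-11.8673   1.4078  84.7591] turn units -0.00016412203736130158
[[ 70.     307.     335.       0.6667   0.0476   0.1796]
 [ 80.     307.     335.       0.664    0.0474   0.1802]
 [ 90.     307.     335.       0.6613   0.0472   0.1808]
 [100.     307.     335.       0.6587   0.047    0.1815]
 [120.     308.     334.       0.6534   0.0466   0.1744]
 [140.     308.     334.       0.6477   0.0461   0.1758]
 [160.     308.     334.       0.642    0.0456   0.1773]
 [175.     308.     335.       0.6382   0.0452   0.1827]]
pitch deg 2.0948841894430292 z at mid 0.1790330629145919
[100, 99, 99, 100, 99, 99, 100, 100, 99, 98, 111, 99, 97, 97, 97, 98, 98, 97, 98, 99, 96, 94, 96, 104, 108, 106, 105, 104, 100, 88, 84, 83, 82, 86, 94, 96, 98, 99, 95, 94, 96, 96, 98, 100, 98, 97, 95, 98, 98, 97, 90, 122, 131, 131, 132, 131, 133, 133, 134, 133, 134, 133, 133, 133, 133, 135, 140, 97, 94, 93, 93, 96, 96, 95, 95, 94, 95, 94, 100, 124, 129, 127, 128, 130, 131, 130, 129, 128, 128, 129, 129, 131, 81, 64, 72, 78, 81, 84, 88, 91, 92, 91, 91, 92, 91, 91, 92, 92, 93, 92, 90, 92, 90, 92, 91, 92, 91, 90, 90, 91]
```

```bash
python3 - <<'E'
from h import *
print('near',onz('w21',(300,251),.190),onz('w21',(300,266.5),.190)); print('flange rear',onz('w21',(320,292),.1885))
g=cv2.imread('pics/w21.png',0); print(g[0:90,300].tolist()); print([(v,onz('w21',(300,v),.19)[0]) for v in (5,15,25,35)])
E
```

```text
near [0.6173 0.0495 0.19  ] [0.6127 0.0492 0.19  ]
flange rear [0.6046 0.0429 0.1885]
[112, 114, 112, 114, 114, 117, 76, 69, 70, 72, 73, 71, 70, 69, 72, 72, 71, 71, 72, 72, 74, 72, 73, 72, 71, 72, 70, 71, 71, 69, 70, 67, 83, 148, 142, 140, 140, 140, 140, 139, 139, 140, 139, 139, 139, 139, 139, 139, 140, 139, 140, 139, 139, 139, 140, 140, 140, 139, 140, 140, 138, 139, 139, 138, 138, 138, 139, 139, 138, 139, 139, 139, 140, 139, 139, 139, 139, 138, 139, 139, 139, 137, 139, 138, 139, 138, 138, 137, 137, 137]
[(5, np.float64(0.6800206614393484)), (15, np.float64(0.6777556423396781)), (25, np.float64(0.6754746312186709)), (35, np.float64(0.6731766245387273))]
```

Emit:
play_rows(
  motion=[
    [-0.01,0,0,0,0],
    [-0.022,0,0,0,0],
    [-0.024,0,0,0,0],
    [-0.02,0,0,0,0],
    [-0.01,0,0,0,0],
  ],
)

```text
time: 26.32
tool_pos: [0.49, 0.0339, 0.1148]
tcp_rot: [-3.139, -0.13, 0.004]
wrist_force: [0.9, -0.3, -2.5]
width: 0.2
```

Emit:
play_rows(
  motion=[
    [0,0,0.012,0,0],
    [0,0,0.014,0,0],
    [0,0,0.01,0,0],
    [-0.002,0,0.006,0,0],
  ],
  squeeze=35,
)

```text
time: 26.82
tool_pos: [0.4902, 0.0338, 0.0727]
tcp_rot: [-3.139, -0.13, 0.003]
wrist_force: [-1.3, 0.1, -1.7]
width: 0.205
```

```bash
python3 - <<'E'
from h import *
snap('wrist','w22');snap('scene','s22'); s=read_state(); print(s['wrist_force'],s['torque'],s['width']); go(.494,.034,.076,4.8); rodpitch('w22',(70,80,90,100,120,140,160,175))
g=cv2.imread('pics/w22.png',0); print(g[200:320,300].tolist())
E
```

```text
[ 0.171   0.6056 -1.8274] [-0.0657  0.0328 -0.0109] 0.20368021205143794
t 26.925 pos [0.4898 0.0338 0.073 ] yawx 4.742394048947443 zax [-0.0019 -0.     -1.    ] tool shift mm [ 4.1702  0.1571 -3.048 ] turn units -0.00016001653070153073
[[ 70.     307.     335.       0.5777   0.0403   0.1333]
 [ 80.     307.     335.       0.5751   0.0401   0.1339]
 [ 90.     307.     334.       0.5727   0.0401   0.1304]
 [100.     307.     335.       0.5697   0.0397   0.1352]
 [120.     308.     334.       0.5644   0.0392   0.1282]
 [140.     308.     334.       0.5587   0.0388   0.1297]
 [160.     308.     334.       0.553    0.0383   0.1312]
 [175.     308.     335.       0.5493   0.0379   0.1366]]
pitch deg -0.4507564140138369 z at mid 0.13230516131714953
[102, 103, 101, 102, 102, 101, 103, 103, 103, 103, 103, 102, 101, 102, 102, 101, 105, 111, 104, 101, 100, 99, 101, 101, 101, 101, 102, 102, 100, 99, 99, 100, 105, 108, 106, 106, 106, 103, 94, 83, 78, 85, 83, 77, 96, 99, 100, 103, 99, 98, 99, 98, 99, 101, 102, 102, 102, 100, 99, 99, 101, 99, 95, 113, 133, 133, 131, 133, 133, 136, 135, 134, 134, 134, 133, 134, 134, 136, 118, 123, 130, 130, 131, 131, 132, 132, 131, 131, 130, 130, 131, 131, 119, 64, 73, 78, 81, 86, 88, 91, 93, 93, 93, 93, 92, 93, 94, 92, 93, 93, 93, 93, 93, 93, 92, 93, 92, 93, 92, 91]
```

Emit:
play_rows(
  motion=[
    [0,0,0.005,0,0],
    [0,0,0.005,0,0],
    [0,0,0.005,0,0],
  ],
)

```text
time: 27.3
tool_pos: [0.4905, 0.0338, 0.0602]
tcp_rot: [3.139, 0.13, -0.0]
wrist_force: [-9.9, -0.5, 11.9]
width: 0.202
```

```bash
python3 - <<'E'
from h import *
snap('wrist','w23');snap('scene','s23'); s=read_state(); print(s['wrist_force'],s['torque'],s['width']); go(.494,.034,.076,4.8); rodpitch('w23',(70,80,90,100,120,140,160,175))
g=cv2.imread('pics/w23.png',0); print(g[200:320,300].tolist())
E
```

```text
[-4.5455  0.1401  6.7895] [-0.0473  0.3498  0.0135] 0.20165356582301805
t 27.4 pos [0.4899 0.0337 0.0595] yawx 4.747120841833793 zax [-0.0012 -0.0002 -1.    ] tool shift mm [  4.0916   0.0648 -16.4825] turn units -0.00014688655046168404
[[ 70.     306.     336.       0.5771   0.0402   0.1284]
 [ 80.     307.     336.       0.5749   0.0399   0.1254]
 [ 90.     307.     336.       0.5723   0.0397   0.126 ]
 [100.     307.     335.       0.5699   0.0396   0.1228]
 [120.     307.     335.       0.5646   0.0392   0.1242]
 [140.     308.     335.       0.5591   0.0386   0.1215]
 [160.     308.     335.       0.5536   0.0382   0.123 ]
 [175.     308.     334.       0.5489   0.0379   0.1199]]
pitch deg 12.692507727236277 z at mid 0.12390937215609196
[105, 104, 105, 104, 105, 105, 104, 105, 105, 105, 106, 106, 104, 104, 105, 107, 105, 105, 106, 107, 106, 105, 106, 106, 106, 105, 105, 106, 105, 106, 102, 122, 106, 103, 104, 103, 103, 103, 103, 103, 104, 103, 102, 105, 103, 102, 102, 101, 100, 109, 115, 114, 113, 111, 112, 106, 92, 94, 94, 94, 93, 93, 94, 95, 95, 87, 91, 101, 103, 104, 104, 101, 100, 100, 100, 102, 103, 103, 105, 105, 104, 103, 102, 100, 101, 104, 102, 102, 100, 95, 136, 133, 132, 132, 133, 133, 135, 135, 135, 135, 135, 134, 134, 135, 140, 115, 90, 92, 93, 92, 93, 94, 92, 93, 94, 92, 93, 94, 93, 91]
```

Emit:
play_rows(
  motion=[
    [-0.001,0,0.005,0,0],
    [-0.001,0,0.005,0,0],
    [-0.001,0,0.005,0,0],
    [-0.001,0,0.005,0,0],
  ],
)

```text
time: 27.9
tool_pos: [0.481, 0.0331, 0.0384]
tcp_rot: [3.139, 0.13, -0.017]
wrist_force: [-15.7, -1.4, 11.2]
width: 0.205
```

```bash
python3 - <<'E'
from h import *
snap('wrist','w24');snap('scene','s24'); s=read_state(); print(s['wrist_force'],s['torque'],s['width']); go(.494,.034,.076,4.8); rodpitch('w24',(60,80,100,120,140,160,180,200))
g=cv2.imread('pics/w24.png',0); print(g[200:320,300].tolist())
for v in (60,100,160,200): print(v,g[v,290:350].tolist())
E
```

```text
[-14.2524  -0.711    9.6392] [-0.1817  1.5776 -0.0599] 0.20703141320306562
t 28.0 pos [0.4808 0.0331 0.0378] yawx 4.7552869932067985 zax [-0.0109 -0.0007 -0.9999] tool shift mm [ 12.8436   0.1978 -38.3038] turn units -0.00012420279664774448
[[ 60.     303.     339.       0.5685   0.0397   0.123 ]
 [ 80.     303.     339.       0.5643   0.0393   0.124 ]
 [100.     304.     338.       0.5603   0.039    0.1199]
 [120.     304.     338.       0.5559   0.0386   0.1211]
 [140.     305.     337.       0.5512   0.0382   0.1167]
 [160.     305.     337.       0.5465   0.0379   0.1179]
 [180.     306.     337.       0.5414   0.0373   0.1163]
 [200.     306.     336.       0.536    0.037    0.1145]]
pitch deg 15.615512574528614 z at mid 0.11918415545995778
[118, 117, 117, 116, 117, 116, 118, 117, 117, 117, 117, 118, 117, 117, 117, 117, 118, 118, 117, 118, 117, 117, 118, 118, 117, 116, 117, 117, 117, 116, 117, 116, 118, 116, 116, 117, 117, 116, 115, 122, 145, 116, 114, 116, 115, 114, 114, 113, 114, 114, 115, 116, 117, 114, 115, 114, 114, 115, 115, 115, 115, 114, 113, 112, 113, 112, 115, 122, 122
[... 750 characters left out ...]
22, 119, 117, 114, 111, 107, 103, 98, 91, 97, 131, 126, 127, 128, 128, 126, 124, 124, 125, 125]
160 [114, 114, 114, 114, 114, 114, 115, 114, 115, 114, 115, 114, 114, 115, 115, 101, 103, 110, 114, 117, 120, 123, 124, 125, 126, 125, 127, 128, 128, 128, 129, 130, 131, 131, 132, 131, 129, 128, 127, 124, 121, 119, 114, 112, 108, 103, 98, 91, 107, 114, 113, 113, 113, 112, 113, 112, 112, 113, 113, 112]
200 [111, 114, 113, 112, 114, 115, 115, 114, 116, 116, 118, 118, 117, 117, 116, 117, 96, 102, 109, 115, 118, 121, 122, 124, 125, 127, 127, 128, 128, 128, 129, 131, 131, 133, 132, 131, 129, 127, 126, 123, 119, 116, 113, 109, 104, 97, 88, 102, 114, 110, 110, 114, 117, 116, 114, 114, 115, 114, 115, 114]
```

Emit:
play_rows(
  motion=[
    [-0.004,0,0.003,0,0],
    [-0.004,0,0.004,0,0],
    [-0.003,0,0.004,0,0],
    [-0.002,0,0.003,0,0],
  ],
)

```text
time: 28.5
tool_pos: [0.4745, 0.0324, 0.0257]
tcp_rot: [3.139, 0.13, 0.003]
wrist_force: [-1.5, 0.1, 4.1]
width: 0.205
```

```bash
python3 - <<'E'
from h import *
snap('wrist','w25');snap('scene','s25'); s=read_state(); print(s['wrist_force'],s['torque'],s['width']); go(.494,.034,.076,4.8); rodpitch('w25',(60,80,100,120,140,160,180,200))
g=cv2.imread('pics/w25.png',0); print(g[200:320:2,300].tolist())
E
```

```text
[-2.1741  0.2348  4.6867] [-0.0085 -0.3271 -0.037 ] 0.20246250552892597
t 28.6 pos [0.4733 0.0324 0.0251] yawx 4.737736379076422 zax [-0.0002 -0.0001 -1.    ] tool shift mm [ 20.7158   0.0664 -50.9451] turn units -0.0001729545025654823
[[ 60.     295.     328.       0.5619   0.0411   0.1033]
 [ 80.     295.     324.       0.5586   0.0417   0.0912]
 [100.     302.     339.       0.5523   0.0382   0.1158]
 [120.     303.     339.       0.5483   0.0378   0.1144]
 [140.     304.     339.       0.544    0.0373   0.1131]
 [160.     304.     339.       0.5397   0.037    0.1142]
 [180.     305.     338.       0.5347   0.0366   0.1102]
 [200.     306.     337.       0.5291   0.0361   0.1057]]
pitch deg -15.765125874465737 z at mid 0.10847581403802115
[124, 123, 124, 125, 123, 123, 124, 123, 125, 123, 123, 123, 123, 122, 123, 124, 123, 122, 146, 124, 123, 121, 120, 120, 121, 122, 121, 120, 122, 122, 122, 120, 119, 120, 125, 123, 124, 101, 93, 95, 93, 95, 115, 122, 122, 120, 123, 108, 81, 111, 122, 122, 121, 118, 118, 118, 119, 121, 122, 123]
```

Emit:
play_rows(
  motion=[
    [-0.002,0,0.004,0,0],
    [-0.002,0,0.004,0,0],
    [-0.002,0,0.004,0,0],
    [-0.001,0,0.002,0,0],
  ],
)

```text
time: 29.1
tool_pos: [0.4661, 0.0318, 0.0106]
tcp_rot: [-3.139, -0.13, 0.001]
wrist_force: [-1.2, 0.1, 3.9]
width: 0.204
```

```bash
python3 - <<'E'
from h import *
snap('wrist','w26');snap('scene','s26'); s=read_state(); print(s['wrist_force'],s['torque'],s['width']); go(.494,.034,.076,4.8); rodpitch('w26',(100,120,140,160,180,200,210))
T=s['tool_pos']; print('G',T[0]-.005,T[2]+.057)
g=cv2.imread('pics/w26.png',0); print(g[200:320:2,300].tolist())
E
```

```text
[-1.8517 -0.2062  2.8827] [-0.0527 -0.161  -0.0636] 0.20162972108686664
t 29.2 pos [0.4658 0.0318 0.0105] yawx 4.742501823419661 zax [-0.0014 -0.     -1.    ] tool shift mm [ 28.1957   0.1524 -65.4955] turn units -0.00015971715716760727
[[100.     300.     323.       0.5466   0.041    0.0493]
 [120.     301.     324.       0.5401   0.0401   0.0509]
 [140.     306.     325.       0.5326   0.0388   0.0254]
 [160.     302.     339.       0.532    0.0367   0.1036]
 [180.     303.     339.       0.5276   0.0362   0.1024]
 [200.     304.     339.       0.523    0.0357   0.1013]
 [210.     305.     338.       0.5198   0.0355   0.0968]]
pitch deg -66.68806704269036 z at mid 0.07566301224269935
G 0.46079875056760083 0.06754303674470481
[132, 131, 130, 130, 131, 131, 130, 131, 130, 131, 131, 130, 129, 152, 130, 130, 128, 128, 129, 129, 130, 130, 129, 127, 128, 131, 128, 128, 126, 127, 127, 126, 127, 126, 126, 88, 88, 88, 89, 116, 125, 125, 125, 126, 125, 95, 90, 107, 128, 128, 129, 128, 125, 125, 126, 126, 127, 128, 129, 129]
```

```bash
sed -i 's/322+np.argmin(r\[322:340\])/326+np.argmin(r[326:350])/; s/r\[295:316\]/r[290:316]/; s/L=295+/L=290+/' h.py; python3 - <<'E'
from h import *
rodpitch('w26',(60,80,100,120,140,160,180,200,210)); rodpitch('w25',(60,100,120,140,160,180,200,210)); rodpitch('w12',(5,60,100,140,200))
E
```

```text
[[ 60.     298.     345.       0.5497   0.0379   0.1172]
 [ 80.     290.     330.       0.5475   0.04     0.1059]
 [100.     300.     326.       0.5458   0.0401   0.0647]
 [120.     301.     342.       0.5401   0.0371   0.1097]
 [140.     291.     340.       0.5368   0.0378   0.1231]
 [160.     302.     341.       0.5324   0.0365   0.1078]
 [180.     303.     340.       0.5279   0.0361   0.1047]
 [200.     304.     339.       0.523    0.0357   0.1013]
 [210.     305.     338.       0.5198   0.0355   0.0968]]
pitch deg -0.7270432651373137 z at mid 0.10346110934061638
[[ 60.     291.     328.       0.5603   0.0412   0.1139]
 [100.     302.     341.       0.5521   0.038    0.1202]
 [120.     303.     340.       0.5483   0.0377   0.1168]
 [140.     304.     339.       0.544    0.0373   0.1131]
 [160.     304.     339.       0.5397   0.037    0.1142]
 [180.     305.     338.       0.5347   0.0366   0.1102]
 [200.     306.     337.       0.5291   0.0361   0.1057]
 [210.     306.     337.       0.5267   0.0359   0.1064]]
pitch deg 19.10701640274392 z at mid 0.11253729881449828
[[  5.     308.     334.       0.5834   0.3056   0.014 ]
 [ 60.     308.     334.       0.5675   0.3037   0.0175]
 [100.     309.     334.       0.5563   0.3022   0.0154]
 [140.     309.     333.       0.5443   0.3009   0.0135]
 [200.     309.     333.       0.5258   0.2987   0.0185]]
pitch deg -2.4832641545357945 z at mid 0.01576296215420256
```

Emit:
play_rows(
  motion=[
    [0,0,0,0,0],
    [0,0,-0.008,0,0],
    [0,0,-0.02,0,0],
    [0,0,-0.03,0,0],
    [0,0,-0.035,0,0],
  ],
  squeeze=60,
)

```text
time: 29.82
tool_pos: [0.4651, 0.0319, 0.104]
tcp_rot: [-3.139, -0.13, 0.005]
wrist_force: [0.7, 0.4, -1.6]
width: 0.204
```

Emit:
play_rows(
  motion=[
    [0,0,-0.03,0,0],
    [0,0,-0.03,0,0],
    [0,0,-0.018,0,0],
    [0,0,-0.007,0,0],
    [0,0,0,0,0],
  ],
)

```text
time: 30.45
tool_pos: [0.4663, 0.0318, 0.1887]
tcp_rot: [-3.139, -0.13, 0.001]
wrist_force: [-0.2, -0.7, -1.7]
width: 0.2
```

```bash
python3 - <<'E'
from h import *
snap('wrist','w27');snap('scene','s27');snap('top','t27'); s=read_state(); print(s['wrist_force'],s['torque'],s['width']); go(.494,.034,.076,4.8); rodpitch('w27',(60,80,100,120,140,160,180,200,210))
T=s['tool_pos']; print('G',T[0]-.005,T[2]+.057)
g=cv2.imread('pics/w27.png',0); print(g[200:320:2,300].tolist())
for a in ('s21','s25','s26','s27','s0'):
  pass
A=cv2.imread('pics/s26.png',0); B=cv2.imread('pics/s27.png',0)
# bystanders unchanged? compare top
a=cv2.imread('pics/t0.png',0).astype(int); b=cv2.imread('pics/t27.png',0).astype(int)
for n,(x0,y0,x1,y1) in dict(bottle=(284,148,320,194),gauze=(325,276,372,322)).items(): 
  t=cv2.imread('pics/t0.png',0)[y0:y1,x0:x1]; r=cv2.matchTemplate(cv2.imread('pics/t27.png',0)[y0-12:y1+12,x0-12:x1+12],t,cv2.TM_CCOEFF_NORMED); print(n,cv2.minMaxLoc(r))
E
```

```text
[-0.7783 -0.5467 -2.2096] [0.0318 0.0887 0.0801] 0.20564826216383986
t 30.6 pos [0.4655 0.0318 0.1876] yawx 4.741179105444937 zax [-0.0027 -0.     -1.    ] tool shift mm [ 28.8596   0.186  111.4973] turn units -0.0001633913737640411
[[ 60.     290.     337.       0.5498   0.0393   0.2952]
 [ 80.     300.     327.       0.5513   0.0403   0.2458]
 [100.     313.     331.       0.5489   0.0375   0.1907]
 [120.     301.     342.       0.5402   0.0371   0.2877]
 [140.     301.     341.       0.5365   0.0369   0.2868]
 [160.     302.     340.       0.5323   0.0366   0.2838]
 [180.     303.     339.       0.5278   0.0362   0.2805]
 [200.     304.     339.       0.5232   0.0357   0.2793]
 [210.     305.     338.       0.5199   0.0355   0.2748]]
pitch deg -49.40645801460917 z at mid 0.2693928600091339
G 0.46052918367172346 0.24457577407757053
[124, 125, 124, 124, 124, 124, 124, 124, 123, 124, 124, 124, 123, 131, 124, 124, 122, 120, 122, 120, 122, 122, 122, 120, 122, 123, 121, 119, 120, 120, 122, 122, 121, 114, 84, 87, 88, 88, 115, 121, 121, 123, 110, 89, 80, 121, 122, 123, 122, 118, 118, 118, 120, 120, 122, 124, 121, 122, 121, 119]
bottle (0.11223024874925613, 0.9942914843559265, (0, 10), (12, 12))
gauze (-0.29131239652633667, 0.5763536691665649, (24, 24), (12, 12))
```

```bash
python3 - <<'E'
from h import *
s=read_state(); T=s['tool_pos']; th=np.radians(28.5); yw=np.radians(4.7); G=np.array([T[0]-.005*np.cos(yw),T[1],T[2]+.057])
f=np.array([np.cos(yw)*np.cos(th),np.sin(yw)*np.cos(th),np.sin(th)]); up=np.array([-np.cos(yw)*np.sin(th),-np.sin(yw)*np.sin(th),np.cos(th)]); l=np.cross(up,f)
C=G+f*.067-up*.089; print('expected carrier origin',C)
box=[C+f*a*.039+l*b*.025+up*c for a in(-1,1) for b in(-1,1) for c in(0,.033)]; P=proj('s27',box); top=proj('s27',[C+f*a*.035+l*b*.018+up*.103 for a in(-1,1) for b in(-1,1)])
print(P.round(),top.round())
a=cv2.imread('pics/s27.png',0); b=cv2.imread('pics/s0.png',0); d=cv2.absdiff(cv2.GaussianBlur(a,(3,3),0),cv2.GaussianBlur(b,(3,3),0))>18
hull=cv2.convexHull(P.astype(np.float32)); m=np.zeros_like(a); cv2.fillConvexPoly(m,hull.astype(np.int32),1); print('box mask changed frac',d[m>0].mean())
x0,y0,x1,y1=int(P[:,0].min())-25,int(P[:,1].min())-35,int(P[:,0].max())+25,int(P[:,1].max())+20
for y in range(y0,y1,3): print(y,''.join('#' if d[y,x] and not m[y,x] else '@' if d[y,x] else 'o' if m[y,x] else '.' for x in range(x0,x1,1)),x0)
w1=read_camera('wrist'); 
for _ in range(3): w2=read_camera('wrist')
print('motion',cv2.absdiff(w1,w2)[230:300,280:400].max(), read_state()['time'],read_state()['width'])
E
```

```text
expected carrier origin [0.5616 0.0401 0.1983]
[[396. 149.]
 [405. 137.]
 [387. 160.]
 [396. 148.]
 [365. 125.]
 [373. 112.]
 [355. 135.]
 [363. 122.]] [[424. 110.]
 [418. 118.]
 [393.  87.]
 [387.  93.]]
box mask changed frac 0.7726907630522089
77 .............................................................................................####### 329
80 ...............................................................................................##### 329
83 ...............................................................................................##### 329
86 ..............................................................###...........................######## 329
89 ...................................................####....####............................######### 329
92 .....................................................######...............................#####....# 329
95 .........................................................####..............................###....## 329
98 ............................................................#####..........................#...
[... 2178 characters left out ...]
....... 329
161 .................................................................................................... 329
164 .................................................................................................... 329
167 .................................................................................................... 329
170 .................................................................................................... 329
173 ......................####.......................................................................... 329
176 ....................####............................................................................ 329
motion 10 30.8 0.19990175440151822
```

Emit:
play_rows(
  motion=[
    [0,0,0,0,0],
    [0,0,0,0,0],
    [0,0,0,0,0],
    [0,0,0,0,0],
    [0,0,0,0,0],
  ],
)

```text
time: 31.42
tool_pos: [0.4666, 0.0318, 0.1891]
tcp_rot: [3.139, 0.13, 0.0]
wrist_force: [-0.7, 0.1, -1.8]
width: 0.202
```

```bash
python3 - <<'E'
from h import *
s=snap('wrist','w28'); rodpitch('w28',(120,140,160,180,200,210)); t=read_state(); print(t['tool_pos'],t['wrist_force'],t['width'])
print('diff to w27',cv2.absdiff(cv2.imread('pics/w27.png',0),cv2.imread('pics/w28.png',0))[100:300,280:400].mean())
finish_job()
E
```

```text
[[120.     301.     342.       0.5405   0.0371   0.2883]
 [140.     301.     341.       0.5367   0.0369   0.2873]
 [160.     302.     340.       0.5326   0.0366   0.2843]
 [180.     303.     339.       0.528    0.0362   0.281 ]
 [200.     304.     338.       0.5229   0.0358   0.2773]
 [210.     305.     338.       0.5202   0.0355   0.2753]]
pitch deg 33.71808309534372 z at mid 0.2822649937337963
[0.4666 0.0318 0.1891] [-0.0885  0.7254 -1.4233] 0.2024131974213604
diff to w27 0.6583333333333333
the job is handed in; nothing more can be done
```

I handed the job in at about 31.5 s: the carrier hangs on the rod with its far end tipped up and its underside centre about 0.20 m above the trolley. No verdict was reported, so this rests on my own checks.

**What I did**
- I chose the 160 mm rod over the 109 mm look-alike.
- The first closing missed because the real fingertips sit about 35 mm above the reported TCP. The first lift then failed: the rod drooped in a shallow grip and the carrier dropped back into the well.
- I regripped, pushed the rod through again and saw it slipping at the start of the lift. I then regripped much deeper while the rod lay in the eyelets, and drew the carrier out.
- The moves cannot pitch the tool. I tipped the rod in the hand by lowering the carrier's underside onto the well's near rim, then lifted clear.

**Last checks**
- **Tilt:** the rod reads 27–34° up depending on the method.
- **Carrier:** its outline in the scene picture fits a carrier tipped about 28.5°. The rod shows beyond the far eyelet.
- **Grip and stillness:** opening steady at 17 mm, and nothing visibly moving between pictures.
- **Bottle:** unmoved.

**Unsure or disagreeing**
- The gauze picture match was poor (score 0.58, probably shadow or the arm), so its place is not confirmed. The tape was not rechecked. I never saw or felt contact with either.
- Pressing the fingers on the trolley gave 58 N at the wrist, and laying the rod down gave 37 N. I took the 58 N to be fingertips. If it was the gripper body or the arm, it passed the 40 N limit.
- I could not see directly that step 1 held for its 0.2 s.

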